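# Set the running clearance of a V-block clamp on a pipe nipple and hold the screw

## Task

Lay the threaded pipe nipple in the groove of the V-block, slide it under the clamp fully home against the end stop, and turn the wing screw down until its pad seats on the nipple. Then back the screw off a quarter turn, so that the nipple can just be spun for marking out, and finish still gripping the wings, keeping the screw still, so that I can nip up its lock nut. Leave the other fittings and the tape measure where they are.

Things in the scene. Friction and masses are not known exactly. Their poses are not given: they have to be found in the camera images.
- nipple_center (a point): Grey steel threaded pipe nipple: a plain round tube, 27 mm in diameter and 70 mm long, 0.12 kg, lying on the bench; the only straight tube of that size. The point is the middle of its axis, 13.6 mm above the bench while it lies there; its y axis runs along the tube (the two ends are alike). It can roll.
- v_block: Steel V-block with stirrup clamp, fixed on a 166 x 96 x 10 mm base plate. Origin: on the bench straight below the screw; x along the groove towards the end stop, z up. Block 52 mm wide, flat top 40 mm above the bench, in it a 120 degree V, 22 mm wide and 6.4 mm deep, open at its front end (x = -116 mm). Stop plate: face at x = +14 mm, 46 mm wide, top 54 mm above the bench.
- home (a point): Point fixed to the block where the nipple's centre lies when it is fully home against the stop: x = -21 mm in the block's frame, 49 mm above the bench (top of the nipple 62.6 mm, so it stands 22.6 mm out of the block). x axis along the groove towards the stop. In front of the stirrup (x below -11 mm in the block's frame) the groove is open from above.
- groove_front (a point): Point fixed to the block at the open front end of the groove (x = -116 mm in the block's frame), 49 mm above the bench, where the axis of a nipple in the groove runs. x axis along the groove towards the stop.
- wing_grip (a point): Centre of the wings of the steel wing screw, on its vertical axis, 118.6 mm above the bench at joint value 0 and 1 mm higher per rad (6 mm a turn). x axis along the wings: 45 mm across, 9 mm thick with flat upright faces (grip across the thickness from above), reaching 10 mm above and below this point. Below them a 19 mm boss and a 19 mm hexagon lock nut (17 to 24 mm below) turn with it.
- wing (a joint): Angle of the wing screw, rad. 0: the pad just touches a nipple lying home, and the wings lie along the groove. It grows as the screw is backed off (counter-clockwise from above), falls as it is turned down (clockwise); starts at 1.6 to 2.6. Turning takes about 0.06 N m and it stays where left. At about -0.35 it comes up hard, fully seated, the pad pressing on the nipple.
- spindle: Round swivel pad, 17 mm in diameter, on the lower end of the screw; origin in the centre of its lower face; it moves up and down with the screw without turning. It hangs under the stirrup: two legs (x = -10 to 10 mm in the block's frame, outer faces at y = -35 and 35 mm) and a bridge 74 to 88 mm above the bench, through which the screw passes.
- union_center (a point): Brass union (hexagonal, 41 x 47 x 48 mm), stands on the bench, to be left alone. The point is its centre.
- reducer_center (a point): Grey steel reducer (round, tapering from 48 to 34 mm, 60 mm high), stands on the bench, to be left alone. The point is its centre.
- tee_center (a point): Brass tee fitting (64 x 53 x 34 mm), lies on the bench, to be left alone. The point is its centre.
- tape_center (a point): Pocket tape measure (68 x 72 x 34 mm), lies on the bench, to be left alone. The point is its centre.
There are look-alikes about, which are no part of the job. Leave any red look-alike of the part that bears nipple_center alone.

How it is judged:
By the outcome, as a careful person would: the job done as asked, in the order asked, and still so for the second after the job is handed in, while the arm keeps its last pose, push and grip.
It also fails if it takes over 72 s, if anything falls off the work surface, if the arm or the gripper's body presses on something with over 40 N, if the wrist force passes 120 N, or if a joint passes its speed limit or range.

## Robot

A 6-joint arm with a two-finger parallel gripper is mounted at the origin on a cart in front of the work surface, level with it; the furniture and walls round the work are solid. World frame = base frame: x ahead of the robot, y to its left, z up, the work surface at z = 0. Lengths are in m, angles in rad, forces in N, time in s.
With the tool pointing down it reaches from about 0.3 to 0.775 m from the base axis. Payload 14.6 kg.
Tool frame: the origin (TCP) lies at the very end of the fingers, on their centre line; the grasp point (between the pads) lies 19 mm behind it (ctrl.hold_point_z is the distance from the TCP to the grasp point, in m); x points along the fingers, y is the direction in which the jaws open and shut, and the axes are right-handed (so a half turn about x gives the same grasp; the last joint's range is limited). The gripper opens to 94 mm and grips with 3 to 60 N. Pads are 16 mm wide; open, the fingers measure 119 mm over their backs; the gripper's body (75 mm by 177 mm) begins 78 mm behind the grasp point.
Start: joints at [1.2, 0.3, 1.521, -0, 1.321, -0.067], TCP at [0.165, 0.525, 0.205] pointing down, gripper open.
Joint ranges: [-3.03, 3.03], [-0.79, 2.21], [0.23, 2.52], [-1.04, 4.18], [0, 3.07], [-2.55, 2.55]. Speed limits (rad/s): [2.22, 2.22, 2.57, 3.14, 3.14, 3.14].

## Interface

Orientations are given as [roll, pitch, yaw] about the fixed x, y, z axes, in that order (R = Rz(yaw) Ry(pitch) Rx(roll)).
In Python, from station import get_obs, camera, ticket, ctrl gives the robot as it stands.
- The arm moves only by the tool step_arm, never from a script. Its argument "motion" is a list that holds one entry, the list of rows, each a list of 6 numbers: the shift along the tool's x, y, z in m, then the turn, a rotation vector about the tool's x, y, z in degrees. A call has 1 to 12 rows; each row shifts and turns the commanded pose from where the row before left it, along the tool's axes as they then stand; what a row does not reach is not made up. A row lasts 1/8 s, in which the tool goes at most 62.5 mm and 10.7 degrees, less where a joint would pass 70% of its speed; a pose out of reach is approached as far as the arm can. A call is refused whole if a number of a shift passes 0.0625 or a number of a turn 10.7, either way. A call with a gripper value outside its range is refused whole. "fingers" is the finger opening in m, from 0 to 0.094, set as the call begins (left out, the last holds). The fingers move at their own pace and stop on an object; "squeeze" is the grip in N (left out, the last holds). Time passes only in rows, so rows that do not move let the fingers close. It gives the time, the measured TCP pose, the force and the opening at its end, in the units of the state.
- get_obs(): the state, without advancing time (a new reading comes with each control period).
- camera(name): name is "side" or "top"; returns a dict with "pixels" (480x640x3 uint8, red, green, blue), "fx", "fy", "cx", "cy" (pixels), "extrinsics" (4x4, takes a point from world to camera coordinates). Camera axes: x right, y up, looking along -z (the intrinsics and any distortion apply to the point x, -y, -z); pixel columns grow to the right and rows downward; lengths in m; the calibration is good to about 2 mm. A picture is of the moment at which its call begins. There is no depth.
- ticket.hand_in(): hands the job in, once; it reports no verdict.
The state is a dict: "time_s": time; "qpos": joint angles; "joint_vel": joint speeds; "tau": joint torques, N m; "ee_pos": TCP position; "eef_rot": TCP orientation; "force": force on the tool from outside, world axes, zero at the start; "moment": the same for the moment, N m; "grip_width": finger opening in m.
Only numpy, scipy, OpenCV 4.12 (cv2) and the standard library are available. Lean on these libraries where they do the work, as an engineer would, in place of code of your own. Each camera call takes 0.05 s, during which the arm holds its last target.

## Working session

There is one attempt and no reset: what is moved stays moved. The work goes in short steps, Python scripts to look and compute and a tool call to move; the robot and the scene stay as the last step left them, time stands still between calls to the robot, and variables do not carry over. Pictures are saved under pics/ and viewed, and the job is handed in when it is done.

Besides the shell and the picture viewer there is one more tool, called after ">>>" as name(argument=value, ...) on one line, values as JSON. step_arm: Moves the arm, as the interface text tells. Its arguments: {"type":"object","properties":{"motion":{"type":"array","items":{"type":"array","items":{"type":"array","items":{"type":"number"}}}},"fingers":{"type":"number"},"squeeze":{"type":"number"}},"required":["motion"]}

```bash
ls; mkdir -p pics
python3 - <<'E'
from station import get_obs, camera, ticket, ctrl
import cv2
print(get_obs()); print(ctrl.hold_point_z)
for n in("side","top"):
    c=camera(n); print(n,c["fx"],c["fy"],c["cx"],c["cy"],c["extrinsics"], [k for k in c])
    cv2.imwrite(f"pics/{n}0.png",c["pixels"][:,:,::-1])
E
```

```text
pics
{'time_s': 0.0, 'qpos': array([ 1.20041610e+00,  3.00440914e-01,  1.52157862e+00,  4.30846452e-05,
        1.32070854e+00, -6.66094500e-02]), 'joint_vel': array([-0.00099157,  0.0011571 ,  0.0002955 , -0.00070396,  0.00102372,
       -0.00185877]), 'tau': array([-2.75605358e-03, -5.31795931e+01, -3.52746928e+01,  7.07147084e-02,
        2.43282382e-02, -1.09408475e-04]), 'ee_pos': array([0.16441772, 0.5245735 , 0.20490393]), 'eef_rot': array([-1.67414395,  1.56966014, -1.97792541]), 'force': array([ 0.38024197, -0.55629648,  0.46007632]), 'moment': array([ 0.00109822, -0.01422449,  0.00101576]), 'grip_width': 0.09398783302510479}
0.0188
side 484.34566204273614 484.34566204273614 319.6421223602665 242.18617130931074 [[ 0.98610912 -0.16582566 -0.00952132 -0.51798621]
 [ 0.08859376  0.47661764  0.87463522 -0.11884076]
 [-0.14049893 -0.8633293   0.48468812 -0.9774359 ]
 [ 0.          0.          0.          1.        ]] ['pixels', 'fx', 'fy', 'cx', 'cy', 'extrinsics']
top 608.8893863642448 608.8893863642448 322.04206398422036 241.22642442901565 [[-2.05795205e-02 -9.99528356e-01 -2.27936051e-02 -5.07649515e-04]
 [ 9.89699465e-01 -2.35971836e-02  1.41202488e-01 -5.24034300e-01]
 [-1.41673755e-01 -1.96529392e-02  9.89718298e-01 -1.16666094e+00]
 [ 0.00000000e+00  0.00000000e+00  0.00000000e+00  1.00000000e+00]] ['pixels', 'fx', 'fy', 'cx', 'cy', 'extrinsics']
```

View pics/side0.png

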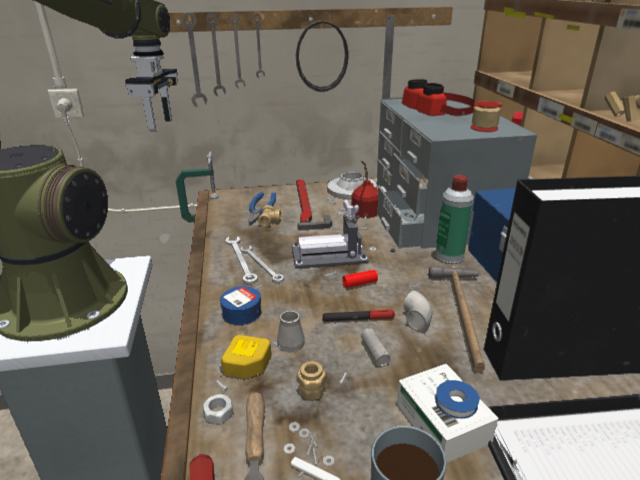

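View pics/top0.png

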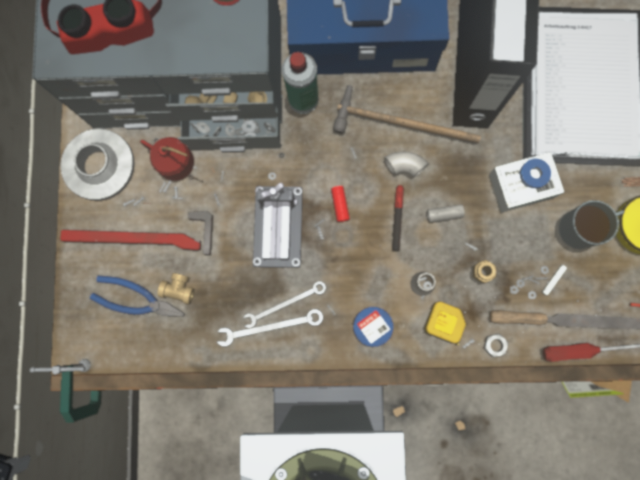

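The grey tube at top (446,213) / side (376,347) fits the nipple. The red tube at top (340,204) is the look-alike, and the curved grey elbow at top (405,163) isn't straight. I'll check all of them enlarged.

```bash
cat > h.py <<'E'
from station import get_obs, camera, ticket, ctrl
import cv2, numpy as np
from scipy.optimize import least_squares
def proj(c,P):
    E=c["extrinsics"]; p=E[:3,:3]@np.asarray(P,float)+E[:3,3]
    return np.array([c["cx"]+c["fx"]*p[0]/-p[2], c["cy"]-c["fy"]*p[1]/-p[2]])
def unproj(c,uv,z):
    E=c["extrinsics"]; R=E[:3,:3]; o=-R.T@E[:3,3]
    d=R.T@np.array([(uv[0]-c["cx"])/c["fx"],-(uv[1]-c["cy"])/c["fy"],-1])
    return o+d*(z-o[2])/d[2]
def tri(c1,u1,c2,u2):
    f=lambda P:np.r_[proj(c1,P)-u1,proj(c2,P)-u2]
    r=least_squares(f,[.5,0,.05]); return r.x,r.fun
def crop(c,x,y,w,h,s,fn):
    im=c["pixels"][y:y+h,x:x+w,::-1]
    cv2.imwrite(fn,cv2.resize(im,None,fx=s,fy=s,interpolation=cv2.INTER_CUBIC))
E
python3 - <<'E'
from h import *
t=camera("top");s=camera("side")
crop(t,415,190,65,45,12,"pics/c1.png")
crop(t,240,170,75,105,5.7,"pics/c2.png")
crop(s,280,190,100,80,7.5,"pics/c3.png")
crop(s,350,320,50,55,10,"pics/c4.png")
E
```

```text
(no output)
```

View pics/c1.png

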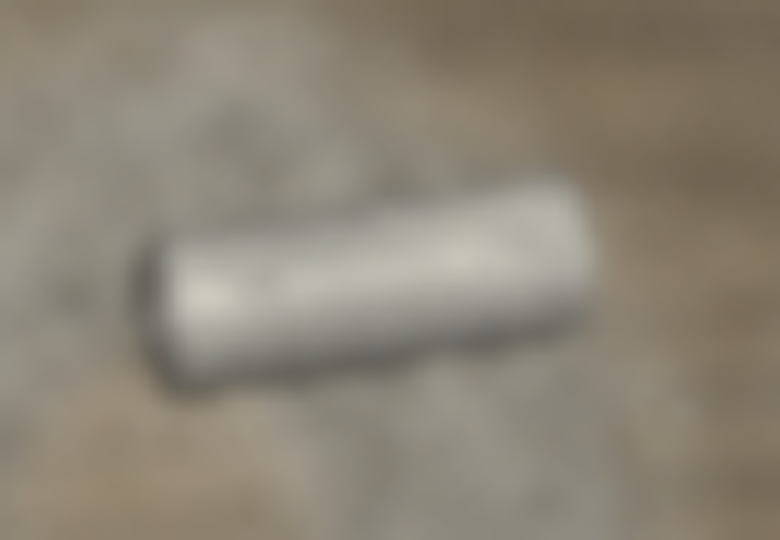

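View pics/c2.png

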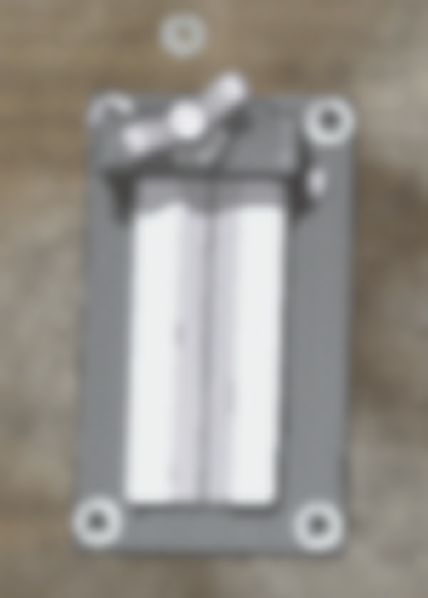

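View pics/c3.png

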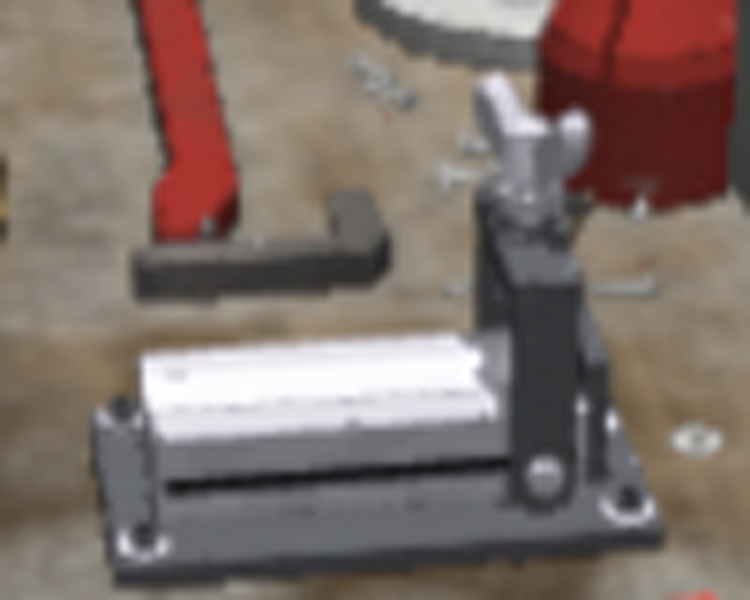

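View pics/c4.png

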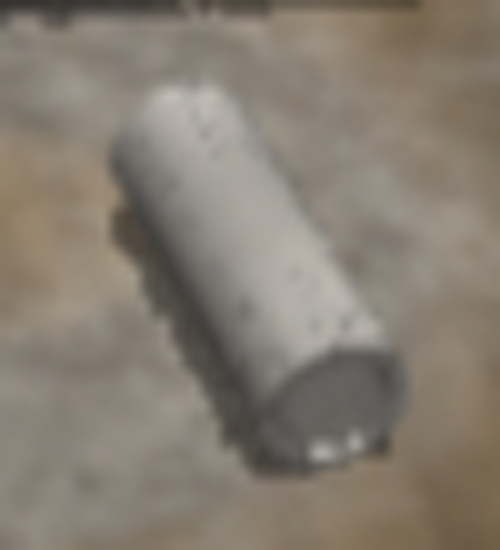

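```bash
cat > fit.py <<'E'
from h import *
t=camera("top");s=camera("side")
def o(pts,sc,x,y): return [((u+.5)/sc-.5+x,(v+.5)/sc-.5+y) for u,v in pts]
tp=o([(140,290),(160,240),(300,215),(440,195),(575,178),(598,250),(585,325),(440,355),(300,378),(180,392)],12,415,190)
sp=o([(115,155),(180,82),(235,100),(300,215),(390,340),(408,390),(340,462),(258,462),(245,420),(180,295)],10,350,320)
def hull(c,p):
    x,y,a=p; ax=np.array([np.cos(a),np.sin(a),0]); n=np.array([-np.sin(a),np.cos(a),0])
    P=[proj(c,np.array([x,y,.0136])+e*.035*ax+.0136*(np.cos(th)*n+np.sin(th)*np.array([0,0,1]))) for e in(-1,1) for th in np.linspace(0,2*np.pi,60)]
    return cv2.convexHull(np.array(P,np.float32))
f=lambda p:[cv2.pointPolygonTest(hull(c,p),q,True) for c,pts in((t,tp),(s,sp)) for q in pts]
p0=unproj(t,(446,213),.0136)
r=least_squares(f,[p0[0],p0[1],-1.3],diff_step=1e-3)
print("nipple",r.x,np.round(r.fun,1))
for c,n in((t,"t"),(s,"s")):
  im=c["pixels"][:,:,::-1].copy(); im=cv2.resize(im,None,fx=4,fy=4)
  cv2.polylines(im,[(hull(c,r.x)*4+1.5).astype(int)],True,(0,0,255),1)
  q=np.mean(hull(c,r.x),(0))[0]*4; q=q.astype(int); cv2.imwrite(f"pics/fn{n}.png",im[q[1]-150:q[1]+150,q[0]-200:q[0]+200])
# block
def B(p,P):
    x,y,a=p[:3]; P=np.array(P,float)/1000; R=np.array([[np.cos(a),-np.sin(a)],[np.sin(a),np.cos(a)]])
    return np.r_[R@P[:2]+[x,y],P[2]]
X=None
obs=[(t,o([(127,502),(275,502),(203,500)],5.7,240,170),[(-116,26,40),(-116,-26,40),(-116,0,33.6)]),
 (s,o([(145,355),(157,440)],7.5,280,190),[(-116,26,40),(-116,-26,40)])]
pl=[(t,o([(75,548),(348,548),(92,93),(358,93)],5.7,240,170),[(0,48),(0,-48),(166,48),(166,-48)]),
 (s,o([(93,418),(116,572),(662,533)],7.5,280,190),[(0,48),(0,-48),(166,-48)])]
def g(p):
    out=[]
    for c,u,P in obs: out+=[proj(c,B(p,q))-v for q,v in zip(P,u)]
    for c,u,P in pl: out+=[proj(c,B(p,(q[0]+p[3]*1000,q[1],10)))-v for q,v in zip(P,u)]
    # wing: tips and centre
    a=p[4]
    for e,v in zip((1,0,-1),o([(235,88),(187,122),(133,138)],5.7,240,170)):
        out.append((proj(t,B(p,(e*18*np.cos(a),e*18*np.sin(a),118.6+1*a+8)))-v)*.5)
    return np.concatenate(out)
p0=unproj(t,(275,195),.06)
best=None
for a0 in(-1.2,2):
    r=least_squares(g,[p0[0],p0[1],0,-.13,a0],loss='soft_l1')
    print("block",r.x,r.cost); 
    if best is None or r.cost<best.cost: best=r
print(np.round(g(best.x).reshape(-1,2),1))
np.save("blk.npy",best.x)
p=best.x
box=lambda x0,x1,y0,y1,z:[(x0,y0,z),(x1,y0,z),(x1,y1,z),(x0,y1,z)]
shapes=[box(-116,14,-26,26,40),box(p[3]*1000,p[3]*1000+166,-48,48,10),box(-10,10,-35,35,88),[(-116,-11,40),(-116,0,33.6),(-10,0,33.6),(-10,-11,40)]]
for c,n,w in((t,"t",(240,170,75,105)),(s,"s",(280,190,100,80))):
  k=6;im=cv2.resize(c["pixels"][:,:,::-1],None,fx=k,fy=k)
  for sh in shapes: cv2.polylines(im,[(np.array([proj(c,B(p,q)) for q in sh])*k+2.5).astype(int)],True,(0,0,255),1)
  cv2.imwrite(f"pics/fb{n}.png",im[w[1]*k:(w[1]+w[3])*k-30,w[0]*k:(w[0]+w[2])*k])
E
python3 fit.py
python3 - <<'E'
import cv2,numpy as np
a=[cv2.imread(f"pics/f{n}.png") for n in("nt","ns")]; cv2.imwrite("pics/fn.png",np.hstack(a))
E
```

```text
nipple [ 0.57775752 -0.26048978 -1.45970422] [ 0.1  0.5 -0.  -0.1 -1.  -1.1  0.1  0.4  0.   0.2  0.3 -1.   0.1  0.9
 -0.4  0.3  1.4 -0.6  0.2  0.6]
block [ 0.60942092  0.07613973 -0.04119155 -0.13088763 -1.08787735] 2.7958828566369025
block [ 0.60942092  0.07613973 -0.04119155 -0.13088763 -1.08787631] 2.7958828566529776
[[ 0.  -0.5]
 [ 0.4 -0. ]
 [ 0.2  0.5]
 [-0.2  0.6]
 [ 0.3  0.3]
 [-0.2  0.3]
 [-0.5  1.2]
 [-0.2 -0.3]
 [-0.2  0.4]
 [ 0.1 -0.7]
 [ 0.3 -0.1]
 [ 1.4 -0.4]
 [ 0.2  0.4]
 [ 0.  -0.5]
 [ 0.4  0.3]]
```

View pics/fn.png

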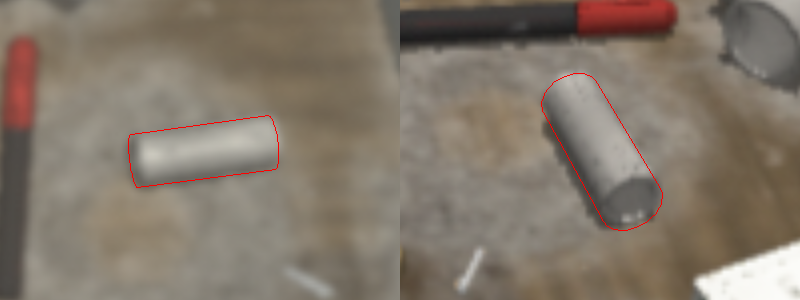

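View pics/fbt.png

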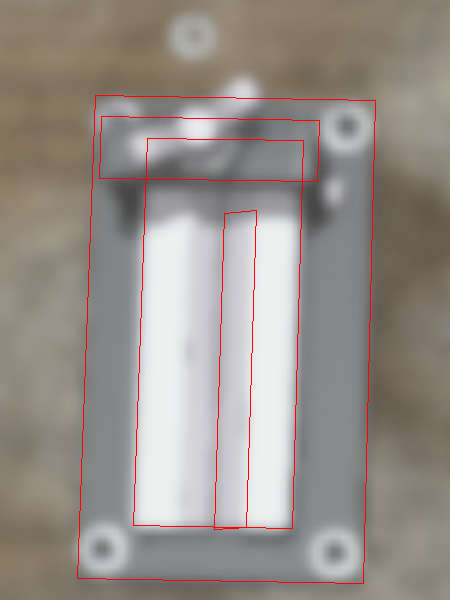

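View pics/fbs.png

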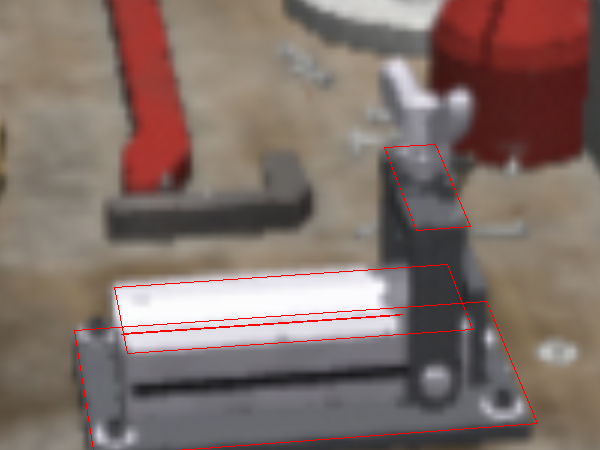

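```bash
cat >> h.py <<'E'
from scipy.spatial.transform import Rotation as Ro
def pose():
    s=get_obs(); return s,Ro.from_euler('xyz',s["eef_rot"]).as_matrix()
def wrap(a): return (a+np.pi/2)%np.pi-np.pi/2
def plan(P,jaw,pos=None):
    "P world TCP target, jaw world angle (full) -> straighten+turn rotvec(deg, tool), shift"
    s,R=pose()
    y=np.array([np.cos(jaw),np.sin(jaw),0]); x=np.array([0,0,-1.]); T=np.c_[x,y,np.cross(x,y)]
    d=R.T@(np.array(P)-s["ee_pos"])
    return "rotvec deg(tool) %s  shift mm(tool now) %s  shift mm(tool after turn) %s"%(np.round(np.degrees(Ro.from_matrix(R.T@T).as_rotvec()),1),np.round(d*1e3,1),np.round(T.T@(np.array(P)-s["ee_pos"])*1e3,1))
def jaw():
    s,R=pose(); return np.arctan2(R[1,1],R[0,1])
def st():
    s,R=pose(); print("t",s["time_s"],"pos",np.round(s["ee_pos"]*1e3,1),"jaw",round(jaw(),4),"q",np.round(s["qpos"],3),"F",np.round(s["force"],1),"M",np.round(s["moment"],3),"w",round(s["grip_width"]*1e3,1)); print(np.round(R,3).tolist())
E
python3 - <<'E'
from h import *
st()
a=-1.4597; n=np.array([.5778,-.2605,.0076]); ax=np.array([np.cos(a),np.sin(a),0])
for sgn in(1,-1):
  print(sgn, n+sgn*.016*ax)
for k in(0,1):
  print(plan([n[0],n[1],.15],a+np.pi/2+k*np.pi))
E
```

```text
t 0.3 pos [164.5 524.7 205.2] jaw 1.267 q [ 1.2    0.3    1.521 -0.     1.321 -0.067] F [-0.3  0.3  0. ] M [-0.033 -0.002  0.004] w 93.9
[[-0.0, 0.299, 0.954], [-0.0, 0.954, -0.299], [-1.0, -0.0, -0.0]]
1 [ 0.57957389 -0.27640136  0.0076    ]
-1 [ 0.57602611 -0.24459864  0.0076    ]
rotvec deg(tool) [66.2  0.   0. ]  shift mm(tool now) [  55.5 -625.6  629.3]  shift mm(tool after turn) [ 55.2 323.7 826.2]
rotvec deg(tool) [-113.8   -0.     0. ]  shift mm(tool now) [  55.5 -625.6  629.3]  shift mm(tool after turn) [  55.2 -323.7 -826.2]
```

>>> step_arm(motion=[[[0.002, -0.02, 0.02, 0, 0, 0], [0.004, -0.041, 0.0415, 0, 0, 0], [0.004, -0.041, 0.0415, 0, 0, 0], [0.004, -0.041, 0.0415, 0, 0, 0], [0.004, -0.041, 0.0415, 0, 0, 0], [0.004, -0.041, 0.0415, 0, 0, 0], [0.004, -0.041, 0.0415, 0, 0, 0], [0.004, -0.041, 0.0415, 0, 0, 0], [0.004, -0.041, 0.0415, 0, 0, 0], [0.004, -0.041, 0.0415, 0, 0, 0], [0.004, -0.041, 0.0415, 0, 0, 0], [0.004, -0.041, 0.0415, 0, 0, 0]]], fingers=0.06)

```text
time_s: 1.8
ee_pos: [0.479, -0.0691, 0.1595]
eef_rot: [0.243, 1.57, -0.061]
force: [1.4, 0.5, 0.3]
grip_width: 0.0598
```

Run:
```python
from h import *
st(); print(plan([.576,-.2446,.15],-1.4597+np.pi/2))
```

```text
t 1.8 pos [479.  -69.1 159.5] jaw 1.2668 q [-0.219  0.198  1.76   0.     1.183 -1.486] F [1.4 0.5 0.3] M [ 0.039 -0.047  0.004] w 59.8
[[0.0, 0.299, 0.954], [-0.0, 0.954, -0.299], [-1.0, 0.0, 0.0]]
rotvec deg(tool) [66.2  0.  -0. ]  shift mm(tool now) [   9.5 -138.4  145.1]  shift mm(tool after turn) [  9.5  77.  185.1]
```

>>> step_arm(motion=[[[0, -0.033, 0.035, 0, 0, 0], [0, -0.033, 0.035, 0, 0, 0], [0, -0.033, 0.035, 0, 0, 0], [0, -0.02, 0.02, 0, 0, 0], [0, 0, 0, 9.4, 0, 0], [0, 0, 0, 9.4, 0, 0], [0, 0, 0, 9.4, 0, 0], [0, 0, 0, 9.4, 0, 0], [0, 0, 0, 9.4, 0, 0], [0, 0, 0, 9.4, 0, 0], [0, 0, 0, 9.4, 0, 0], [0, 0, 0, 0, 0, 0]]])

```text
time_s: 3.3
ee_pos: [0.562, -0.2181, 0.1593]
eef_rot: [-2.193, 1.571, 2.639]
force: [0.5, 0.5, -0.5]
grip_width: 0.06
```

Run:
```python
from h import *
st(); print(plan([.576,-.2446,.15],-1.4597+np.pi/2))
t=camera("top");s=camera("side")
crop(t,390,150,120,110,5,"pics/d1.png"); crop(s,300,220,130,160,4,"pics/d2.png")
print(proj(t,get_obs()["ee_pos"]),proj(s,get_obs()["ee_pos"]))
```

```text
t 3.3 pos [ 562.  -218.1  159.3] jaw 0.1196 q [-0.431  0.456  1.417  0.     1.269 -0.551] F [ 0.5  0.5 -0.5] M [-0.067  0.085  0.034] w 60.0
[[-0.0, 0.993, 0.119], [0.0, 0.119, -0.993], [-1.0, -0.0, -0.0]]
rotvec deg(tool) [ 0.5 -0.   0. ]  shift mm(tool now) [ 9.3 10.8 28. ]  shift mm(tool after turn) [ 9.3 11.  27.9]
[435.64057163 207.65781642] [363.00557663 262.77314723]
```

View pics/d2.png

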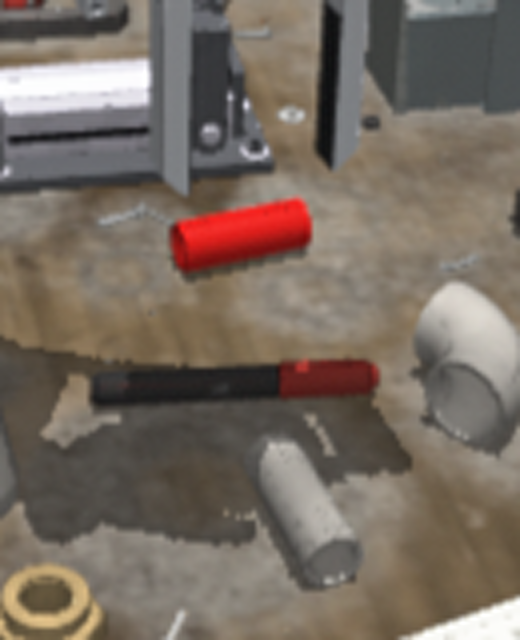

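View pics/d1.png

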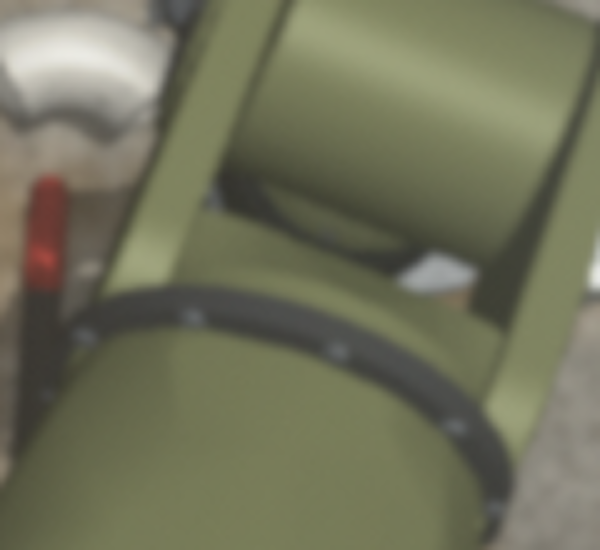

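>>> step_arm(motion=[[[0, 0.0055, 0.014, 0.5, 0, 0], [0, 0.0055, 0.014, 0, 0, 0], [0.03, 0, 0, 0, 0, 0], [0.03, 0, 0, 0, 0, 0], [0.03, 0, 0, 0, 0, 0], [0.02, 0, 0, 0, 0, 0], [0, 0, 0, 0, 0, 0]]])

```text
time_s: 4.28
ee_pos: [0.5757, -0.2448, 0.0482]
eef_rot: [-2.129, 1.569, 2.694]
force: [0.4, 0.1, -0.0]
grip_width: 0.06
```

Run:
```python
from h import *
st(); print(plan([.576,-.2446,.0076],-1.4597+np.pi/2))
s=camera("side")
crop(s,310,270,110,120,6,"pics/e2.png")
```

```text
t 4.275 pos [ 575.7 -244.8   48.2] jaw 0.1102 q [-0.461  0.627  1.431 -0.     1.085 -0.571] F [ 0.4  0.1 -0. ] M [-0.028  0.039 -0.01 ] w 60.0
[[-0.002, 0.994, 0.11], [0.001, 0.11, -0.994], [-1.0, -0.002, -0.001]]
rotvec deg(tool) [-0.1 -0.1  0.1]  shift mm(tool now) [40.6  0.4 -0.1]  shift mm(tool after turn) [40.6  0.3 -0.2]
```

View pics/e2.png

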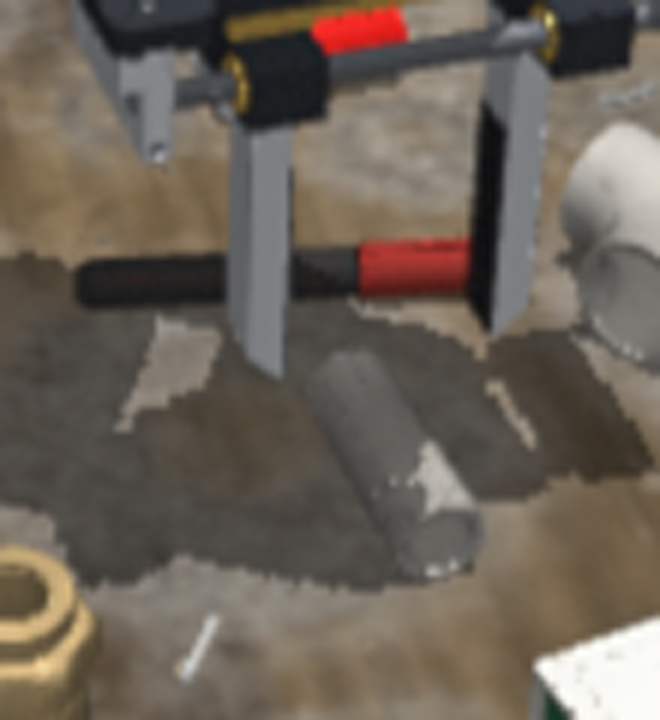

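>>> step_arm(motion=[[[0, 0, 0, 0, 0, 0], [0.014, 0, 0, 0, 0, 0], [0.014, 0, 0, 0, 0, 0], [0.0095, 0, 0, 0, 0, 0], [0.003, 0, 0, 0, 0, 0], [0, 0, 0, 0, 0, 0]]], fingers=0.048)

```text
time_s: 5.08
ee_pos: [0.5761, -0.2447, 0.0088]
eef_rot: [-2.203, 1.571, 2.619]
force: [-0.2, -0.7, 0.0]
grip_width: 0.048
```

>>> step_arm(motion=[[[0, 0, 0, 0, 0, 0], [0, 0, 0, 0, 0, 0], [0, 0, 0, 0, 0, 0], [0, 0, 0, 0, 0, 0], [0, 0, 0, 0, 0, 0], [0, 0, 0, 0, 0, 0]]], fingers=0.0, squeeze=20)

```text
time_s: 5.82
ee_pos: [0.5763, -0.2447, 0.0092]
eef_rot: [1.027, 1.57, -0.433]
force: [0.1, 0.2, 3.5]
grip_width: 0.0264
```

Run:
```python
from h import *
st()
s=camera("side")
crop(s,310,270,110,120,6,"pics/e3.png")
```

```text
t 5.825 pos [ 576.3 -244.7    9.2] jaw 0.1099 q [-0.46   0.68   1.448  0.     1.013 -0.57 ] F [0.1 0.2 3.5] M [ 0.008  0.031 -0.039] w 26.4
[[0.0, 0.994, 0.11], [-0.0, 0.11, -0.994], [-1.0, 0.0, 0.0]]
```

View pics/e3.png

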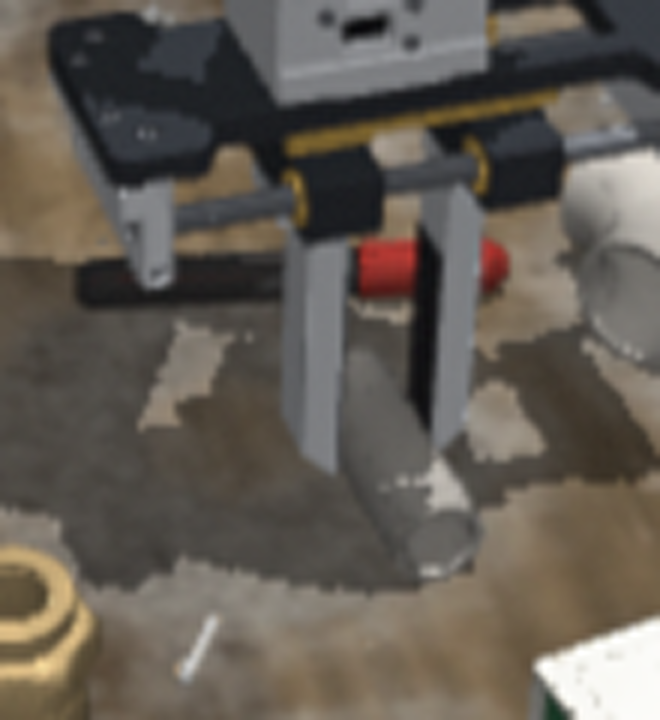

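>>> step_arm(motion=[[[0, 0, 0, 0, 0, 0], [0, 0, 0, 0, 0, 0], [0.0025, 0, 0, 0, 0, 0], [0, 0, 0, 0, 0, 0]]], fingers=0.033)

```text
time_s: 6.38
ee_pos: [0.5759, -0.2446, 0.006]
eef_rot: [-2.156, 1.57, 2.666]
force: [0.0, -0.3, 0.3]
grip_width: 0.0328
```

>>> step_arm(motion=[[[0, 0, 0, 0, 0, 0], [0, 0, 0, 0, 0, 0], [0, 0, 0, 0, 0, 0], [0, 0, 0, 0, 0, 0]]], fingers=0.0, squeeze=20)

```text
time_s: 6.88
ee_pos: [0.5761, -0.2447, 0.0064]
eef_rot: [-1.819, 1.571, 3.003]
force: [0.3, -0.1, -0.9]
grip_width: 0.0262
```

Run:
```python
from h import *
st()
```

```text
t 6.875 pos [ 576.1 -244.7    6.4] jaw 0.1099 q [-0.46   0.684  1.449 -0.     1.009 -0.57 ] F [ 0.3 -0.1 -0.9] M [-0.136  0.082 -0.006] w 26.2
[[-0.0, 0.994, 0.11], [0.0, 0.11, -0.994], [-1.0, -0.0, -0.0]]
```

>>> step_arm(motion=[[[-0.01, 0, 0, 0, 0, 0], [-0.025, 0, 0, 0, 0, 0], [-0.035, 0, 0, 0, 0, 0], [-0.035, 0, 0, -5, 0, 0], [-0.01, 0, 0, -10, 0, 0], [0, 0, 0, -10, 0, 0], [0, 0, 0, -10, 0, 0], [0, 0, 0, -10, 0, 0], [0, 0, 0, -10, 0, 0], [0, 0, 0, -10, 0, 0], [0, 0, 0, -10, 0, 0], [0, 0, 0, -6.3, 0, 0]]])

```text
time_s: 8.38
ee_pos: [0.5761, -0.2447, 0.1222]
eef_rot: [-0.428, 1.57, -0.465]
force: [-0.5, -0.7, -1.0]
grip_width: 0.0263
```

Run:
```python
from h import *
st(); print(plan([.5185,.0798,.11],1.5296))
```

```text
t 8.375 pos [ 576.1 -244.7  122.2] jaw 1.5334 q [-0.46   0.541  1.38  -0.     1.22  -1.994] F [-0.5 -0.7 -1. ] M [-0.062 -0.025 -0.049] w 26.3
[[0.0, 0.037, 0.999], [-0.0, 0.999, -0.037], [-1.0, -0.0, 0.0]]
rotvec deg(tool) [0.2 0.  0. ]  shift mm(tool now) [ 12.1 322.1 -69.7]  shift mm(tool after turn) [ 12.2 321.8 -71. ]
```

>>> step_arm(motion=[[[0, 0.02, -0.014, 0.2, 0, 0], [0, 0.04, -0.014, 0, 0, 0], [0, 0.05, -0.014, 0, 0, 0], [0, 0.05, -0.014, 0, 0, 0], [0, 0.05, -0.014, 0, 0, 0], [0, 0.05, 0, 0, 0, 0], [0, 0.04, 0, 0, 0, 0], [0, 0.02, 0, 0, 0, 0], [0, 0, 0, 0, 0, 0]]])

```text
time_s: 9.5
ee_pos: [0.5207, 0.0791, 0.1221]
eef_rot: [0.108, 1.57, 0.065]
force: [0.1, -0.2, -1.0]
grip_width: 0.026
```

```bash
cat > view.py <<'E'
from h import *
import sys
st(); n=sys.argv[1]
t=camera("top");s=camera("side")
crop(t,230,150,110,130,4.5,"pics/%st.png"%n); crop(s,270,170,120,110,6,"pics/%ss.png"%n)
E
python3 view.py f;python3 - <<'E'
from h import *
print(plan([.5185,.0798,.06],1.5296))
E
```

```text
t 9.5 pos [520.7  79.1 122.1] jaw 1.5273 q [ 0.081  0.333  1.682 -0.     1.126 -1.446] F [ 0.1 -0.2 -1. ] M [-0.007  0.031 -0.01 ] w 26.0
[[0.001, 0.043, 0.999], [0.0, 0.999, -0.043], [-1.0, 0.0, 0.001]]
rotvec deg(tool) [-0.2  0.   0. ]  shift mm(tool now) [61.8  2.1 -2.3]  shift mm(tool after turn) [61.8  2.1 -2.3]
```

View pics/fs.png

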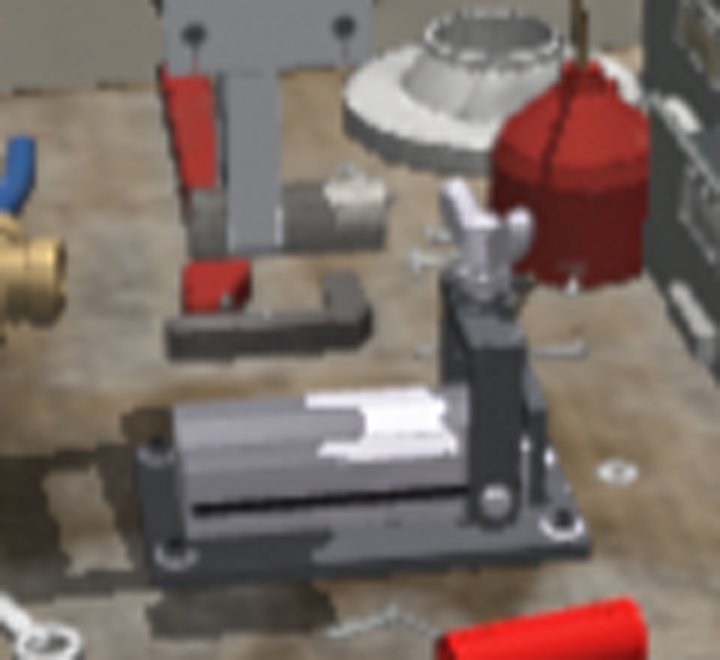

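View pics/ft.png

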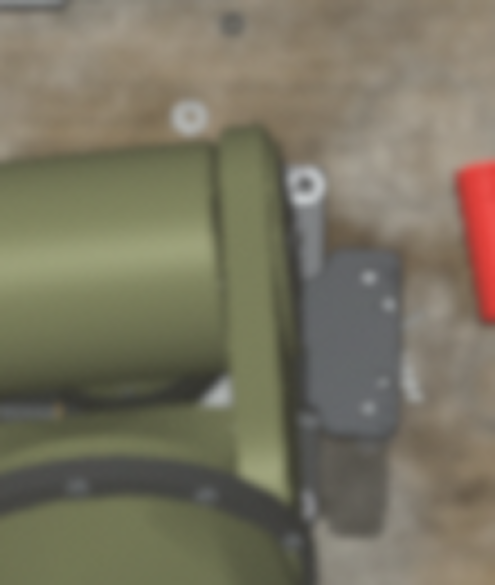

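>>> step_arm(motion=[[[0.02, 0.001, -0.001, -0.2, 0, 0], [0.025, 0.001, -0.001, 0, 0, 0], [0.017, 0, 0, 0, 0, 0], [0, 0, 0, 0, 0, 0]]])

```text
time_s: 10.1
ee_pos: [0.5183, 0.0796, 0.0587]
eef_rot: [-2.996, 1.569, -3.039]
force: [0.8, 0.5, -0.9]
grip_width: 0.0262
```

```bash
python3 view.py g;python3 - <<'E'
from h import *
print(plan([.5185,.0798,.042],1.5296))
s=camera("side"); p=np.load("blk.npy")
o_,R=pose(); e=o_["ee_pos"]; ax=R[:,2]; y=R[:,1]
k=6; im=cv2.resize(s["pixels"][:,:,::-1],None,fx=k,fy=k,interpolation=cv2.INTER_CUBIC)
C=e+np.array([0,0,.0072])+.016*ax
h=np.array([proj(s,C+q*.035*ax+.0136*(np.cos(th)*y+np.sin(th)*np.array([0,0,1]))) for q in(-1,1) for th in np.linspace(0,6.28,40)],np.float32)
cv2.polylines(im,[(cv2.convexHull(h)*k+2.5).astype(int)],True,(0,255,0),1)
def B(P):
    x,yy,a=p[:3]; P=np.array(P,float)/1000
    return np.r_[np.cos(a)*P[0]-np.sin(a)*P[1]+x,np.sin(a)*P[0]+np.cos(a)*P[1]+yy,P[2]]
for yy in(-26,-11,11,26):
    cv2.line(im,*[tuple(int(v) for v in proj(s,B((xx,yy,40)))*k+2.5) for xx in(-116,-12)],(0,0,255),1)
cv2.imwrite("pics/g2.png",im[190*k:270*k,280*k:390*k])
E
```

```text
t 10.1 pos [518.3  79.6  58.7] jaw 1.5281 q [ 0.083  0.417  1.734 -0.     0.992 -1.446] F [ 0.8  0.5 -0.9] M [0.076 0.005 0.011] w 26.2
[[-0.002, 0.043, 0.999], [-0.0, 0.999, -0.043], [-1.0, -0.0, -0.002]]
rotvec deg(tool) [-0.1  0.  -0. ]  shift mm(tool now) [18.1 -0.1 -0.7]  shift mm(tool after turn) [18.1 -0.1 -0.7]
```

View pics/g2.png

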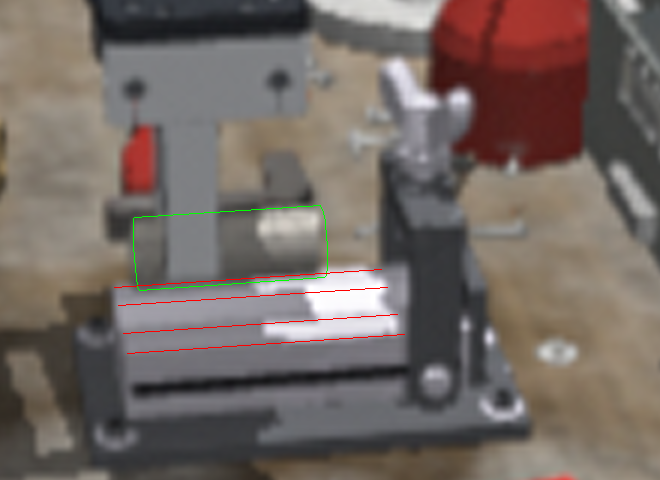

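>>> step_arm(motion=[[[0.008, 0, 0, 0, 0, 0], [0.005, 0, 0, 0, 0, 0], [0.001, 0, 0, 0, 0, 0], [0.001, 0, 0, 0, 0, 0], [0, 0, 0, 0, 0, 0]]])

```text
time_s: 10.88
ee_pos: [0.5188, 0.0802, 0.0445]
eef_rot: [0.141, 1.571, 0.099]
force: [0.1, -0.5, -0.3]
grip_width: 0.0263
```

>>> step_arm(motion=[[[0.001, 0, 0, 0, 0, 0], [0.0005, 0, 0, 0, 0, 0], [0, 0, 0, 0, 0, 0]]])

```text
time_s: 11.25
ee_pos: [0.5189, 0.0803, 0.0432]
eef_rot: [0.27, 1.57, 0.228]
force: [-1.5, 0.5, 4.3]
grip_width: 0.0265
```

```bash
python3 view.py i
```

```text
t 11.25 pos [518.9  80.3  43.2] jaw 1.5288 q [ 0.084  0.441  1.743  0.     0.957 -1.445] F [-1.5  0.5  4.3] M [ 0.066  0.347 -0.051] w 26.5
[[0.0, 0.042, 0.999], [0.0, 0.999, -0.042], [-1.0, 0.0, 0.0]]
```

View pics/is.png

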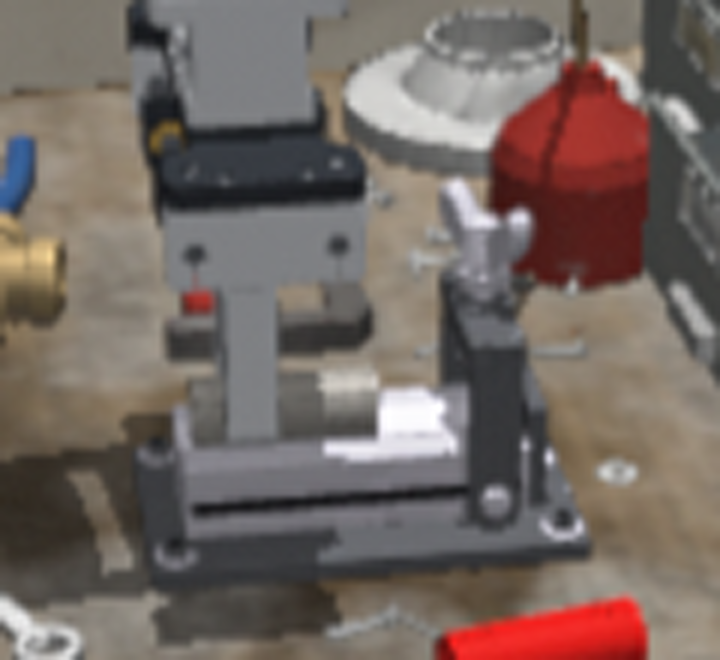

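>>> step_arm(motion=[[[0, 0, 0, 0, 0, 0], [0, 0, 0, 0, 0, 0], [0, 0, 0, 0, 0, 0], [0, 0, 0, 0, 0, 0]]], fingers=0.036)

```text
time_s: 11.85
ee_pos: [0.5187, 0.0802, 0.0429]
eef_rot: [-3.038, 1.571, -3.08]
force: [0.3, -0.3, 0.9]
grip_width: 0.036
```

```bash
python3 view.py j
```

```text
t 11.85 pos [518.7  80.2  42.9] jaw 1.5288 q [ 0.084  0.442  1.743  0.     0.957 -1.445] F [ 0.3 -0.3  0.9] M [-0.017 -0.007  0.031] w 36.0
[[-0.0, 0.042, 0.999], [-0.0, 0.999, -0.042], [-1.0, -0.0, -0.0]]
```

View pics/js.png

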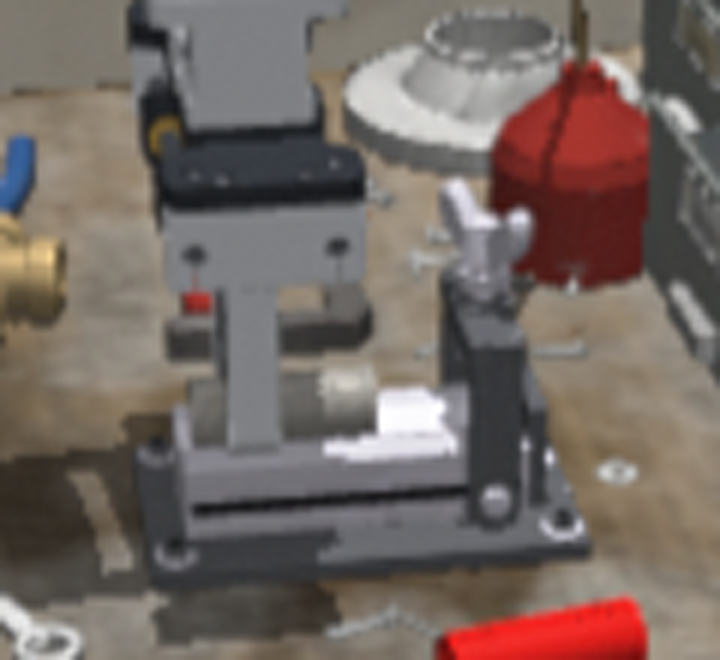

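>>> step_arm(motion=[[[0, 0, 0, 0, 0, 0], [0, 0, 0, 0, 0, 0], [0, 0, 0, 0, 0, 0], [0, 0, 0, 0, 0, 0]]], fingers=0.0, squeeze=5)

```text
time_s: 12.45
ee_pos: [0.5189, 0.0815, 0.0435]
eef_rot: [1.315, 1.569, 1.273]
force: [-2.2, 10.0, 5.4]
grip_width: 0.0289
```

```bash
python3 -c "
from h import *
st()
p=np.load('blk.npy');e=get_obs()['ee_pos'];d=e[:2]-p[:2];a=p[2];print('block-frame',1e3*(np.cos(a)*d[0]+np.sin(a)*d[1]),1e3*(-np.sin(a)*d[0]+np.cos(a)*d[1]))"
```

```text
t 12.45 pos [518.9  81.5  43.5] jaw 1.5289 q [ 0.085  0.441  1.742  0.002  0.958 -1.445] F [-2.2 10.   5.4] M [2.078 0.471 0.082] w 28.9
[[0.001, 0.042, 0.999], [0.002, 0.999, -0.042], [-1.0, 0.002, 0.001]]
block-frame -90.69829603838465 1.6136289115328655
```

>>> step_arm(motion=[[[0, 0, 0, 0, 0, 0], [0, 0.001, 0, 0, 0, 0], [0, 0.0015, 0, 0, 0, 0], [0, 0, 0, 0, 0, 0]]], fingers=0.034)

```text
time_s: 12.95
ee_pos: [0.5188, 0.0827, 0.0429]
eef_rot: [-2.718, 1.571, -2.76]
force: [-0.2, 1.1, 0.1]
grip_width: 0.034
```

>>> step_arm(motion=[[[0, 0, 0, 0, 0, 0], [0, 0, 0, 0, 0, 0], [0, 0, 0, 0, 0, 0], [0, 0, 0, 0, 0, 0]]], fingers=0.0, squeeze=5)

```text
time_s: 13.45
ee_pos: [0.5189, 0.0829, 0.043]
eef_rot: [1.232, 1.57, 1.19]
force: [-0.3, 5.1, 2.4]
grip_width: 0.0264
```

```bash
python3 -c "
from h import *
st()"
```

```text
t 13.45 pos [518.9  82.9  43. ] jaw 1.5289 q [ 0.089  0.442  1.741  0.     0.958 -1.44 ] F [-0.3  5.1  2.4] M [1.005 0.119 0.048] w 26.4
[[0.0, 0.042, 0.999], [0.0, 0.999, -0.042], [-1.0, 0.0, 0.0]]
```

>>> step_arm(motion=[[[0, 0.0006, 0, 0, 0, 0], [0, 0, 0.003, 0, 0, 0], [0, 0, 0.003, 0, 0, 0], [0, 0, 0.003, 0, 0, 0], [0, 0, 0.003, 0, 0, 0], [0, 0, 0, 0, 0, 0]]])

```text
time_s: 14.2
ee_pos: [0.5313, 0.0827, 0.043]
eef_rot: [-0.172, 1.57, -0.214]
force: [-1.7, -0.9, 2.1]
grip_width: 0.0265
```

```bash
python3 view.py k
```

```text
t 14.2 pos [531.3  82.7  43. ] jaw 1.5287 q [ 0.086  0.465  1.706 -0.     0.969 -1.442] F [-1.7 -0.9  2.1] M [-0.093  0.119  0.054] w 26.5
[[0.001, 0.042, 0.999], [-0.0, 0.999, -0.042], [-1.0, -0.0, 0.001]]
```

View pics/ks.png

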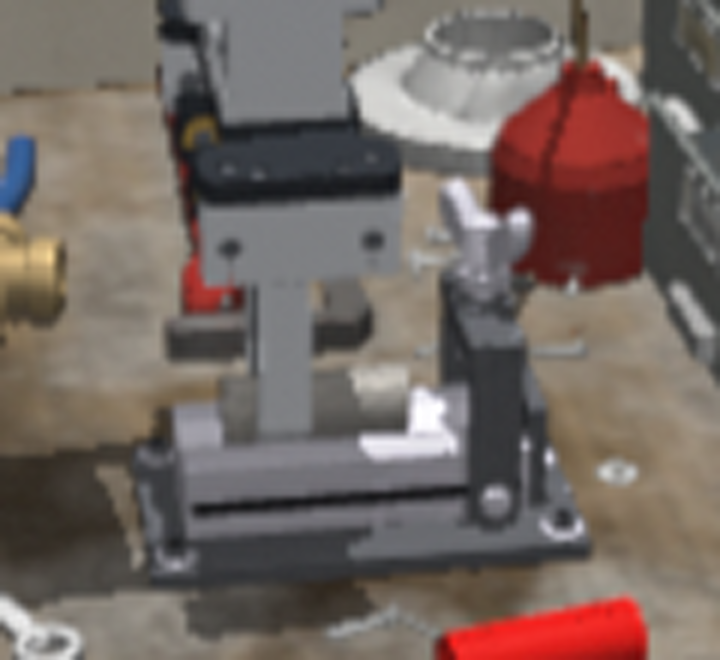

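>>> step_arm(motion=[[[0, 0, 0.004, 0, 0, 0], [0, 0, 0.004, 0, 0, 0], [0, 0, 0.004, 0, 0, 0], [0, 0, 0.004, 0, 0, 0], [0, 0, 0.004, 0, 0, 0], [0, 0, 0, 0, 0, 0]]])

```text
time_s: 15.05
ee_pos: [0.5515, 0.0819, 0.043]
eef_rot: [0.035, 1.57, -0.007]
force: [0.6, -2.7, 1.6]
grip_width: 0.0266
```

>>> step_arm(motion=[[[0, 0, 0.003, 0, 0, 0], [0, 0, 0.003, 0, 0, 0], [0, 0, 0.003, 0, 0, 0], [0, 0, 0.003, 0, 0, 0], [0, 0, 0, 0, 0, 0]]])

```text
time_s: 15.68
ee_pos: [0.5633, 0.0814, 0.0429]
eef_rot: [0.068, 1.57, 0.026]
force: [0.9, -1.9, 1.0]
grip_width: 0.0265
```

```bash
python3 view.py l
```

```text
t 15.675 pos [563.3  81.4  42.9] jaw 1.5288 q [ 0.079  0.524  1.614 -0.     1.003 -1.449] F [ 0.9 -1.9  1. ] M [-0.457  0.009 -0.023] w 26.5
[[0.001, 0.042, 0.999], [0.0, 0.999, -0.042], [-1.0, 0.0, 0.001]]
```

View pics/ls.png

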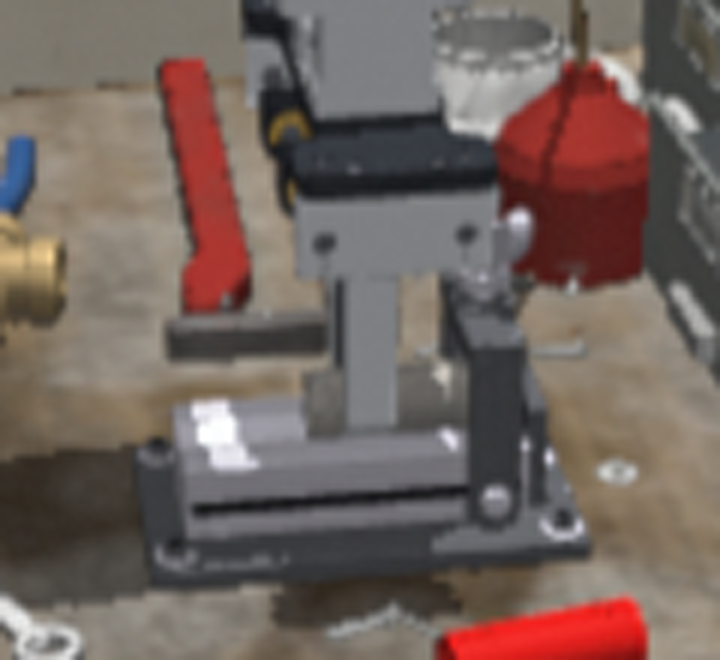

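>>> step_arm(motion=[[[0, 0, 0.002, 0, 0, 0], [0, 0, 0.002, 0, 0, 0], [0, 0, 0.001, 0, 0, 0], [0, 0, 0.001, 0, 0, 0], [0, 0, 0, 0, 0, 0]]])

```text
time_s: 16.4
ee_pos: [0.569, 0.0812, 0.043]
eef_rot: [-0.002, 1.571, -0.044]
force: [-2.2, -2.1, 3.1]
grip_width: 0.0267
```

>>> step_arm(motion=[[[0, 0, 0.001, 0, 0, 0], [0, 0, 0.001, 0, 0, 0], [0, 0, 0, 0, 0, 0]]])

```text
time_s: 16.77
ee_pos: [0.571, 0.0811, 0.0429]
eef_rot: [-0.016, 1.571, -0.058]
force: [-2.2, -2.5, 2.5]
grip_width: 0.0264
```

>>> step_arm(motion=[[[0, 0, 0.001, 0, 0, 0], [0, 0, 0.001, 0, 0, 0], [0, 0, 0, 0, 0, 0]]])

```text
time_s: 17.15
ee_pos: [0.573, 0.081, 0.043]
eef_rot: [0.174, 1.571, 0.132]
force: [-2.2, -2.3, 2.7]
grip_width: 0.0264
```

>>> step_arm(motion=[[[0, 0, 0.001, 0, 0, 0], [0, 0, 0.001, 0, 0, 0], [0, 0, 0, 0, 0, 0]]])

```text
time_s: 17.52
ee_pos: [0.5744, 0.081, 0.0427]
eef_rot: [-3.069, 1.569, -3.111]
force: [-6.3, -2.1, 4.6]
grip_width: 0.0267
```

```bash
python3 view.py m
```

```text
t 17.525 pos [574.4  81.   42.7] jaw 1.5288 q [ 0.077  0.546  1.579  0.     1.018 -1.452] F [-6.3 -2.1  4.6] M [-0.459  1.158 -0.035] w 26.7
[[-0.001, 0.042, 0.999], [-0.0, 0.999, -0.042], [-1.0, -0.0, -0.001]]
```

View pics/ms.png

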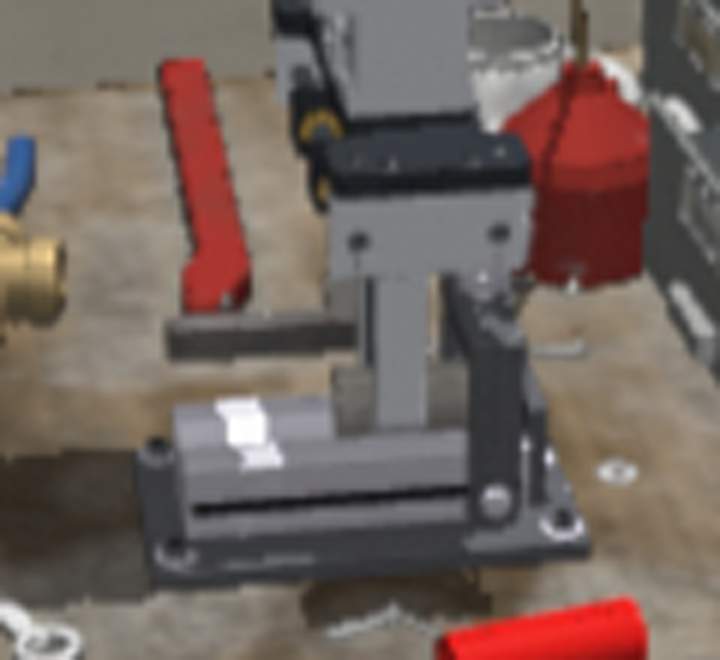

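>>> step_arm(motion=[[[0, 0, 0.0015, 0, 0, 0], [0, 0, 0, 0, 0, 0], [0, 0, 0, 0, 0, 0]]], squeeze=12)

```text
time_s: 18.0
ee_pos: [0.5748, 0.081, 0.0426]
eef_rot: [-3.065, 1.567, -3.107]
force: [-13.3, -2.7, 7.9]
grip_width: 0.0264
```

```bash
python3 -c "
from h import *
st()"
```

```text
t 18.0 pos [574.8  81.   42.6] jaw 1.5289 q [ 0.077  0.549  1.576  0.     1.022 -1.452] F [-13.3  -2.7   7.9] M [-0.465  2.582 -0.051] w 26.4
[[-0.004, 0.042, 0.999], [-0.0, 0.999, -0.042], [-1.0, -0.0, -0.004]]
```

>>> step_arm(motion=[[[0, 0, 0, 0, 0, 0], [0, 0, 0, 0, 0, 0], [0, 0, -0.0015, 0, 0, 0], [-0.01, 0, -0.002, 0, 0, 0], [-0.025, 0, -0.005, 0, 0, 0], [-0.04, 0, -0.01, 0, 0, 0], [-0.04, 0, -0.01, 0, 0, 0], [-0.02, 0, -0.005, 0, 0, 0], [0, 0, 0, 0, 0, 0]]], fingers=0.036)

```text
time_s: 19.12
ee_pos: [0.5433, 0.0824, 0.1799]
eef_rot: [0.128, 1.567, 0.086]
force: [-1.0, -0.1, -0.5]
grip_width: 0.0359
```

```bash
python3 view.py n
python3 - <<'E'
from h import *
s=camera("side"); crop(s,290,190,90,70,8.5,"pics/n2.png")
E
```

```text
t 19.125 pos [543.3  82.4 179.9] jaw 1.5289 q [ 0.084  0.318  1.558  0.     1.262 -1.445] F [-1.  -0.1 -0.5] M [-0.01   0.043  0.015] w 35.9
[[0.004, 0.042, 0.999], [0.0, 0.999, -0.042], [-1.0, 0.0, 0.004]]
```

View pics/n2.png

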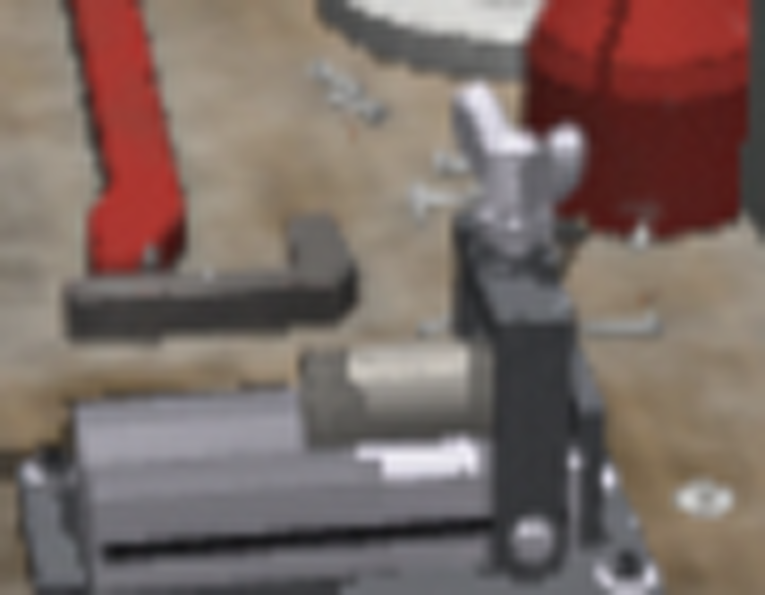

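View pics/nt.png

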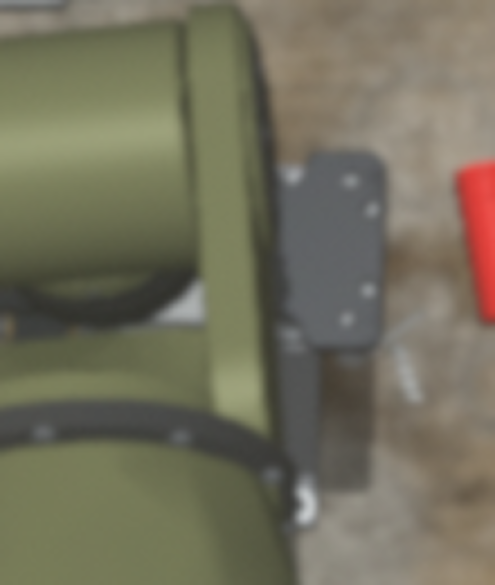

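Run:
```python
from h import *
s=camera("side")
for a in(1.8,1.95,2.05,2.15,2.3):
    w=a-.045; d=np.array([np.cos(w),np.sin(w),0])
    c=np.array([.611,.079,.1186+a/1000+.008])
    u=[proj(s,c+k*.0185*d) for k in(1,-1)]
    print(a,np.round(u,1).tolist(),np.round(u[1]-u[0],1))
c0=np.array([.611,.079,.1186]);print(proj(s,c0),proj(s,[.6094,.0761,.1186]))
print(plan([.611,.079,.18],.438))
```

```text
1.8 [[348.2, 200.4], [354.8, 206.9]] [6.7 6.5]
1.95 [[347.1, 200.5], [356.0, 206.6]] [8.9 6. ]
2.05 [[346.4, 200.7], [356.6, 206.3]] [10.3  5.7]
2.15 [[345.7, 200.8], [357.3, 206.1]] [11.5  5.2]
2.3 [[344.9, 201.2], [358.1, 205.6]] [13.2  4.5]
[351.34422639 207.60796245] [350.92904543 208.20890198]
rotvec deg(tool) [62.5 -0.1  0.1]  shift mm(tool now) [-3.3 -0.4 68.5]  shift mm(tool after turn) [-3.2 60.6 32. ]
```

>>> step_arm(motion=[[[0, 0, 0.02, 0, 0, 0], [0, 0, 0.03, 0, 0, 0], [0, 0, 0.0185, 0, 0, 0], [0, 0, 0, 10, 0, 0], [0, 0, 0, 10, 0, 0], [0, 0, 0, 10, 0, 0], [0, 0, 0, 10, 0, 0], [0, 0, 0, 10, 0, 0], [0, 0, 0, 9.8, 0, 0], [0, 0, 0, 0, 0, 0]]])

```text
time_s: 20.58
ee_pos: [0.6111, 0.0794, 0.1769]
eef_rot: [-1.972, 1.569, -3.057]
force: [-0.7, -1.1, 0.4]
grip_width: 0.0363
```

```bash
python3 view.py q
python3 - <<'E'
from h import *
print(plan([.611,.079,.14],.484))
E
```

```text
t 20.575 pos [611.1  79.4 176.9] jaw 0.4861 q [ 0.07   0.471  1.353 -0.     1.319 -0.416] F [-0.7 -1.1  0.4] M [-0.057  0.065  0.009] w 36.3
[[-0.002, 0.884, 0.467], [-0.0, 0.467, -0.884], [-1.0, -0.001, -0.001]]
rotvec deg(tool) [ 0.3 -0.   0.1]  shift mm(tool now) [37.2 -0.3  0.3]  shift mm(tool after turn) [37.2 -0.4  0.3]
```

View pics/qs.png

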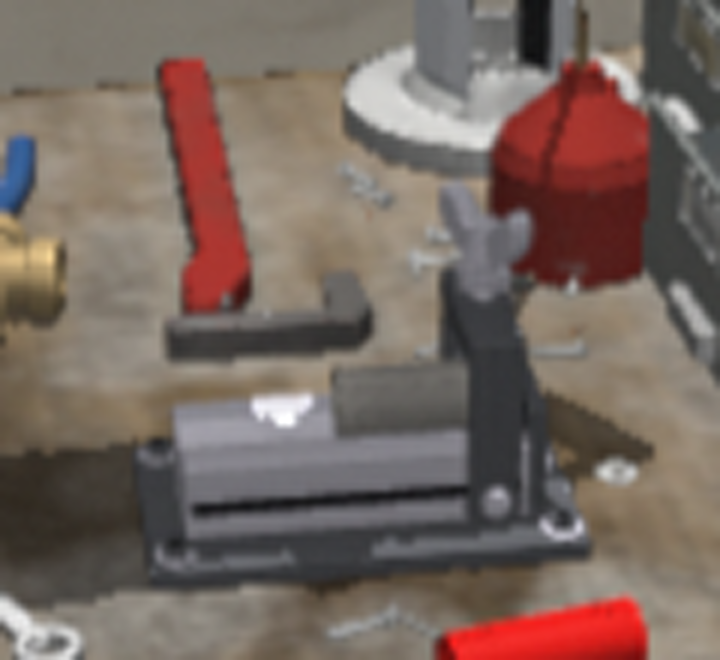

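>>> step_arm(motion=[[[0.02, 0, 0, 0, 0, 0], [0.017, 0, 0, 0, 0, 0], [0, 0, 0, 0, 0, 0]]])

```text
time_s: 21.05
ee_pos: [0.6106, 0.0794, 0.1394]
eef_rot: [-1.986, 1.568, -3.071]
force: [-0.7, 0.1, -0.7]
grip_width: 0.0361
```

Run:
```python
from h import *
st()
s=camera("side"); crop(s,320,165,60,60,11,"pics/r.png"); print(proj(s,get_obs()["ee_pos"]))
```

```text
t 21.05 pos [610.6  79.4 139.4] jaw 0.4864 q [ 0.07   0.504  1.394 -0.     1.246 -0.417] F [-0.7  0.1 -0.7] M [-0.089  0.005 -0.014] w 36.1
[[-0.003, 0.884, 0.467], [-0.0, 0.467, -0.884], [-1.0, -0.003, -0.001]]
[351.58464285 198.44029978]
```

View pics/r.png

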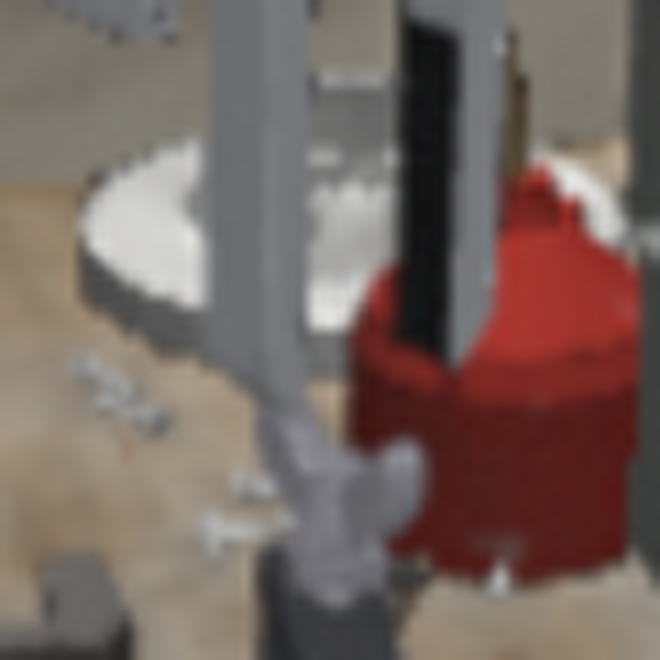

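>>> step_arm(motion=[[[0.01, 0, 0, 0, 0, 0], [0.01, 0, 0, 0, 0, 0], [0.005, 0, 0, 0, 0, 0], [0.0015, 0, 0, 0, 0, 0], [0, 0, 0, 0, 0, 0]]])

```text
time_s: 21.72
ee_pos: [0.6114, 0.0794, 0.1146]
eef_rot: [1.05, 1.571, -0.036]
force: [0.7, -0.0, 0.4]
grip_width: 0.0361
```

Run:
```python
from h import *
st()
s=camera("side"); crop(s,320,165,60,60,11,"pics/r2.png"); print(proj(s,get_obs()["ee_pos"]))
```

```text
t 21.725 pos [611.4  79.4 114.6] jaw 0.4851 q [ 0.07   0.529  1.417 -0.     1.195 -0.415] F [ 0.7 -0.   0.4] M [-0.071  0.037  0.026] w 36.1
[[0.0, 0.885, 0.466], [-0.0, 0.466, -0.885], [-1.0, 0.0, 0.0]]
[351.44077286 209.11932623]
```

View pics/r2.png

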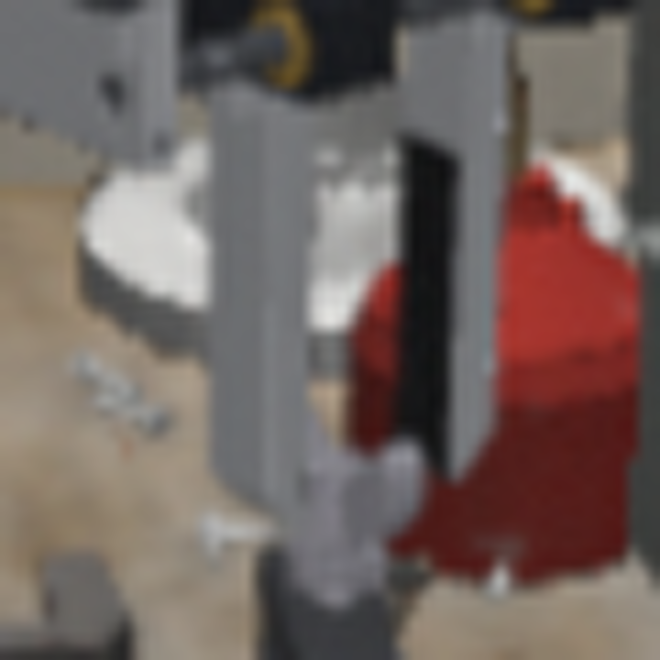

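>>> step_arm(motion=[[[0.0015, 0, 0, 0, 0, 0], [0, 0, 0, 0, 0, 0], [0, 0, 0, 0, 0, 0], [0, 0, 0, 0, 0, 0], [0, 0, 0, 0, 0, 0], [0, 0, 0, 0, 0, 0]]], fingers=0.0, squeeze=8)

```text
time_s: 22.52
ee_pos: [0.6103, 0.0789, 0.1128]
eef_rot: [-1.724, 1.568, -2.81]
force: [-7.6, -3.5, 3.6]
grip_width: 0.0151
```

Run:
```python
from h import *
st()
s,R=pose(); print("tool F",np.round(R.T@s["force"],1))
```

```text
t 22.525 pos [610.3  78.9 112.8] jaw 0.485 q [ 6.900e-02  5.300e-01  1.420e+00 -1.000e-03  1.194e+00 -4.150e-01] F [-7.6 -3.5  3.6] M [-0.761  1.569 -0.055] w 15.1
[[-0.003, 0.885, 0.466], [-0.001, 0.466, -0.885], [-1.0, -0.003, -0.0]]
tool F [-3.6 -8.4 -0.4]
```

>>> step_arm(motion=[[[0, 0, 0, 0, 0, 0], [0, -0.0015, 0, 0, 0, 0], [0, -0.0015, 0, 0, 0, 0], [0, 0, 0, 0, 0, 0]]], fingers=0.024)

```text
time_s: 23.02
ee_pos: [0.6086, 0.078, 0.113]
eef_rot: [1.297, 1.571, 0.211]
force: [-0.1, 0.8, 0.1]
grip_width: 0.024
```

>>> step_arm(motion=[[[0, 0, 0, 0, 0, 0], [0, 0, 0, 0, 0, 0], [0, 0, 0, 0, 0, 0], [0, 0, 0, 0, 0, 0], [0, 0, 0, 0, 0, 0], [0, 0, 0, 0, 0, 0]]], fingers=0.0, squeeze=8)

```text
time_s: 23.78
ee_pos: [0.6088, 0.0781, 0.113]
eef_rot: [1.381, 1.57, 0.295]
force: [4.9, 1.9, -1.4]
grip_width: 0.0152
```

Run:
```python
from h import *
st()
s,R=pose(); print("tool F",np.round(R.T@s["force"],1))
s=camera("side"); crop(s,320,165,60,60,11,"pics/r3.png"); print(proj(s,get_obs()["ee_pos"]))
```

```text
t 23.775 pos [608.8  78.1 113. ] jaw 0.4851 q [ 0.068  0.525  1.428  0.     1.189 -0.417] F [ 4.9  1.9 -1.4] M [ 0.424 -0.849 -0.012] w 15.2
[[0.0, 0.885, 0.466], [0.0, 0.466, -0.885], [-1.0, 0.0, 0.0]]
tool F [1.4 5.2 0.6]
[350.4098164  210.14425153]
```

View pics/r3.png

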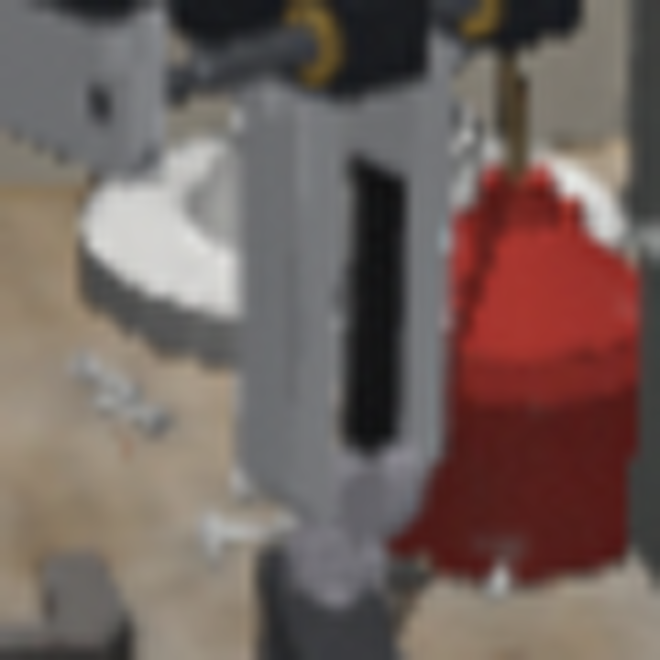

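>>> step_arm(motion=[[[0, 0.0006, 0, 0, 0, 0], [0, 0, 0, 0, 0, 0], [0, 0, 0, 0, 0, 0], [0, 0, 0, 0, 0, 0], [0, 0, 0, 0, 0, 0]]], squeeze=20)

```text
time_s: 24.45
ee_pos: [0.6091, 0.0783, 0.113]
eef_rot: [-1.465, 1.571, -2.551]
force: [2.4, 0.9, 0.8]
grip_width: 0.0146
```

Run:
```python
from h import *
st()
s,R=pose(); print("tool F",np.round(R.T@s["force"],1))
```

```text
t 24.45 pos [609.1  78.3 113. ] jaw 0.4851 q [ 0.068  0.526  1.426 -0.     1.19  -0.417] F [2.4 0.9 0.8] M [ 0.212 -0.379  0.005] w 14.6
[[-0.0, 0.885, 0.466], [-0.0, 0.466, -0.885], [-1.0, -0.0, 0.0]]
tool F [-0.8  2.5  0.3]
```

>>> step_arm(motion=[[[0, 0, 0, 0, 0, 0], [-0.003, 0, 0, 0, 0, 0], [-0.004, 0, 0, 0, 0, 0], [0, 0, 0, 0, 0, 0]]], fingers=0.022)

```text
time_s: 24.95
ee_pos: [0.6093, 0.0783, 0.1204]
eef_rot: [1.11, 1.57, 0.024]
force: [1.5, -0.0, 0.2]
grip_width: 0.0222
```

>>> step_arm(motion=[[[0, 0, 0, 0, 0, 0], [0, 0, 0, 0, 0, 0], [0, 0, 0, 0, 0, 0], [0, 0, 0, 0, 0, 0], [0, 0, 0, 0, 0, 0], [0, 0, 0, 0, 0, 0]]], fingers=0.0, squeeze=8)

```text
time_s: 25.7
ee_pos: [0.6092, 0.0783, 0.1199]
eef_rot: [-2.309, 1.571, 2.888]
force: [1.9, 0.8, -2.3]
grip_width: 0.0101
```

Run:
```python
from h import *
st()
s,R=pose(); print("tool F",np.round(R.T@s["force"],1))
s=camera("side"); crop(s,320,165,60,60,11,"pics/r4.png"); print(proj(s,get_obs()["ee_pos"]))
```

```text
t 25.7 pos [609.2  78.3 119.9] jaw 0.4851 q [ 0.068  0.519  1.42   0.     1.203 -0.417] F [ 1.9  0.8 -2.3] M [ 0.087 -0.174  0.049] w 10.1
[[-0.0, 0.885, 0.466], [0.0, 0.466, -0.885], [-1.0, -0.0, -0.0]]
tool F [2.3 2.  0.2]
[350.60848179 207.27780221]
```

View pics/r4.png

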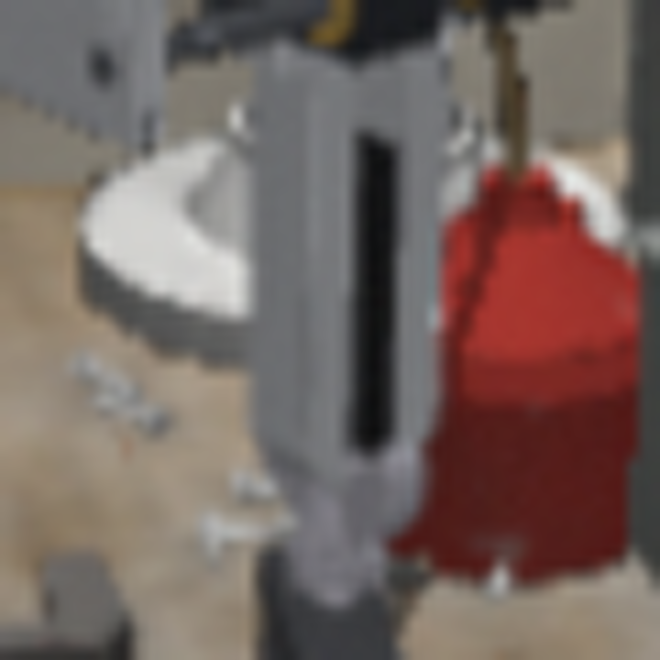

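>>> step_arm(motion=[[[0, 0, 0, 0, 0, 0], [0, 0, 0, 0, 0, 0], [0, 0, 0, 0, 0, 0]]], squeeze=25)

```text
time_s: 26.12
ee_pos: [0.6101, 0.0785, 0.1219]
eef_rot: [1.236, 1.567, 0.15]
force: [3.0, 4.3, 11.7]
grip_width: 0.0003
```

Run:
```python
from h import *
st()
s,R=pose(); print("tool F",np.round(R.T@s["force"],1))
```

```text
t 26.125 pos [610.1  78.5 121.9] jaw 0.4852 q [ 0.068  0.517  1.418  0.     1.203 -0.417] F [ 3.   4.3 11.7] M [ 0.74  -0.591  0.132] w 0.3
[[0.003, 0.885, 0.466], [0.001, 0.466, -0.885], [-1.0, 0.003, 0.001]]
tool F [-11.7   4.7  -2.4]
```

>>> step_arm(motion=[[[-0.01, 0, 0, 0, 0, 0], [-0.02, 0, 0, 0, 0, 0], [-0.03, 0, 0, 0, 0, 0], [0, 0, 0, 0, 0, 0]]], fingers=0.04, squeeze=8)

```text
time_s: 26.62
ee_pos: [0.6099, 0.0783, 0.1823]
eef_rot: [1.099, 1.567, 0.013]
force: [-1.3, -0.9, 0.1]
grip_width: 0.0371
```

Run:
```python
from h import *
st()
s=camera("side"); crop(s,328,190,45,40,16,"pics/r5.png")
```

```text
t 26.625 pos [609.9  78.3 182.3] jaw 0.4851 q [ 0.068  0.461  1.355 -0.     1.322 -0.417] F [-1.3 -0.9  0.1] M [-0.078  0.065  0.037] w 37.1
[[0.004, 0.885, 0.466], [0.0, 0.466, -0.885], [-1.0, 0.003, 0.002]]
```

View pics/r5.png

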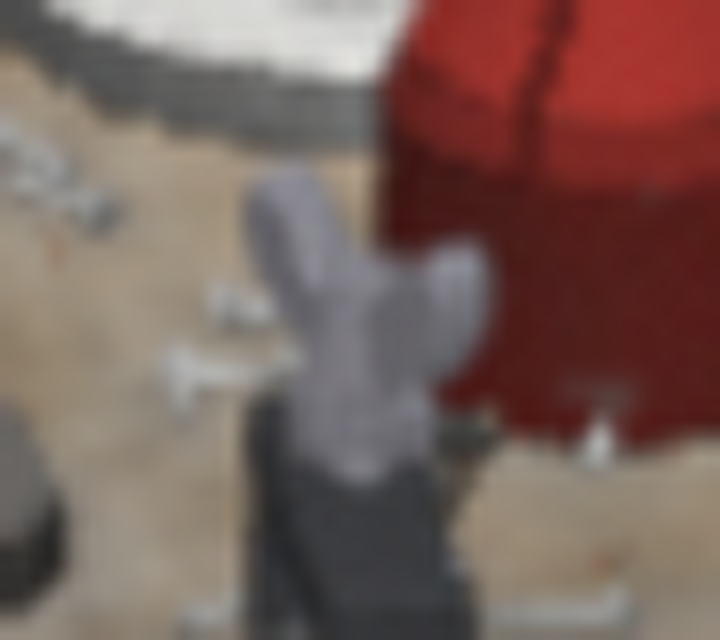

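Run:
```python
from h import *
t=camera("top")
for uv in((230,150),(280,145),(300,110),(172,180)):
  print(uv,[np.round(unproj(t,uv,z)[:2],3) for z in(0.05,.2,.3)])
c=np.array([.609,.078]); d=np.array([.467,-.885])
print(c+.015*d, plan([*(c+.015*d),.14],.485))
```

```text
(230, 150) [array([0.711, 0.168]), array([0.666, 0.142]), array([0.635, 0.125])]
(280, 145) [array([0.719, 0.068]), array([0.672, 0.055]), array([0.641, 0.046])]
(300, 110) [array([0.791, 0.027]), array([0.735, 0.019]), array([0.698, 0.013])]
(172, 180) [array([0.653, 0.285]), array([0.615, 0.244]), array([0.589, 0.217])]
[0.616005 0.064725] rotvec deg(tool) [ 0. -0.  0.]  shift mm(tool now) [39.4  0.  15.2]  shift mm(tool after turn) [39.4  0.  15.2]
```

Run:
```python
from h import *
s=camera("side"); t=camera("top")
a=s["pixels"][60:260,360:540,::-1]; a=cv2.resize(a,None,fx=3,fy=3)
b=t["pixels"][60:200,150:330,::-1]; b=cv2.resize(b,None,fx=3,fy=3)
cv2.imwrite("pics/u1.png",a); cv2.imwrite("pics/u2.png",cv2.resize(cv2.imread("pics/top0.png")[40:180,20:330],None,fx=2.5,fy=2.5))
```

```text
(no output)
```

View pics/u1.png

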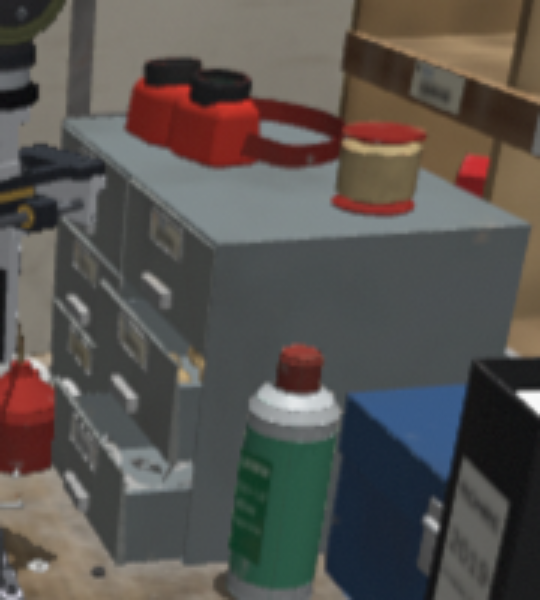

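View pics/u2.png

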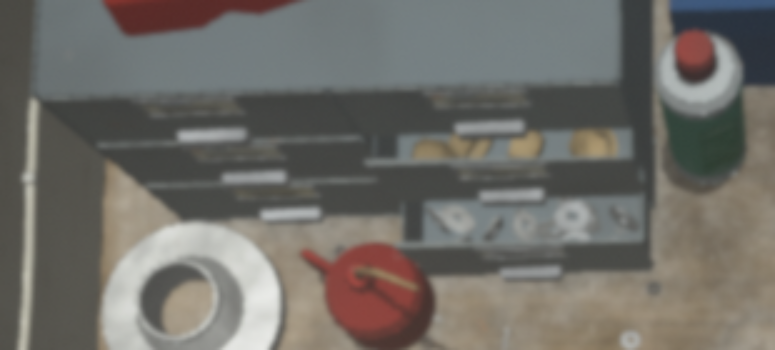

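>>> step_arm(motion=[[[0.01, 0, 0.015, 0, 0, 0], [0.02, 0, 0, 0, 0, 0], [0.02, 0, 0, 0, 0, 0], [0.012, 0, 0, 0, 0, 0], [0.0068, 0, 0, 0, 0, 0], [0, 0, 0, 0, 0, 0]]], fingers=0.03)

```text
time_s: 27.58
ee_pos: [0.6162, 0.0649, 0.1109]
eef_rot: [-1.931, 1.57, -3.017]
force: [-0.1, -0.1, -0.2]
grip_width: 0.0302
```

>>> step_arm(motion=[[[0, 0, 0, 0, 0, 0], [0, 0, 0, 0, 0, 0], [0, 0, 0, 0, 0, 0], [0, 0, 0, 0, 0, 0], [0, 0, 0, 0, 0, 0]]], fingers=0.0, squeeze=6)

```text
time_s: 28.2
ee_pos: [0.6163, 0.065, 0.1115]
eef_rot: [0.952, 1.57, -0.134]
force: [-1.6, -1.2, 4.3]
grip_width: 0.0087
```

Run:
```python
from h import *
st()
s,R=pose(); print("tool F",np.round(R.T@s["force"],1))
s=camera("side"); crop(s,320,165,60,60,11,"pics/r6.png"); print(proj(s,get_obs()["ee_pos"]))
```

```text
t 28.2 pos [616.3  65.  111.5] jaw 0.4851 q [ 0.046  0.539  1.41  -0.     1.192 -0.439] F [-1.6 -1.2  4.3] M [-0.203  0.19  -0.033] w 8.7
[[0.001, 0.885, 0.466], [-0.0, 0.466, -0.885], [-1.0, 0.001, 0.0]]
tool F [-4.3 -2.   0.3]
[355.06035157 212.99133734]
```

View pics/r6.png

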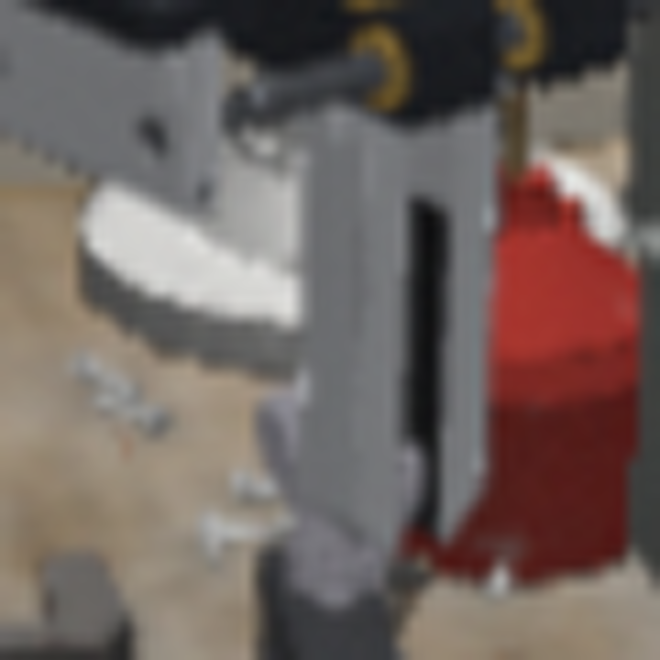

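>>> step_arm(motion=[[[-0.0015, 0, 0, 0, 0, 0], [0, 0, 0, 0, 0, 0]]])

```text
time_s: 28.5
ee_pos: [0.6159, 0.0651, 0.1119]
eef_rot: [-2.085, 1.57, 3.112]
force: [0.5, -0.7, -6.0]
grip_width: 0.0089
```

>>> step_arm(motion=[[[0, 0, 0, 0, 0, 0], [0, 0, 0, 0, 0, 0], [0, 0, 0, 0, 0, 0]]], squeeze=25)

```text
time_s: 28.88
ee_pos: [0.6159, 0.0651, 0.112]
eef_rot: [-2.159, 1.57, 3.038]
force: [2.1, 1.6, -12.6]
grip_width: 0.0085
```

Run:
```python
from h import *
st()
s,R=pose(); print("tool F",np.round(R.T@s["force"],1))
```

```text
t 28.875 pos [615.9  65.1 112. ] jaw 0.4851 q [ 0.046  0.538  1.409  0.     1.195 -0.439] F [  2.1   1.6 -12.6] M [ 0.296 -0.613 -0.112] w 8.5
[[-0.001, 0.885, 0.466], [0.0, 0.466, -0.885], [-1.0, -0.001, -0.001]]
tool F [12.6  2.6 -0.5]
```

>>> step_arm(motion=[[[0.001, 0, 0, 0, 0, 0], [0.0001, -0.0011, 0, 4, 0, 0], [0.0001, -0.0021, -0.0001, 8, 0, 0], [0.0001, -0.0021, -0.0002, 8, 0, 0], [0, 0, 0, 0, 0, 0]]])

```text
time_s: 29.5
ee_pos: [0.611, 0.0634, 0.1115]
eef_rot: [-1.753, 1.571, 3.096]
force: [-1.1, 1.0, -5.6]
grip_width: 0.0087
```

```bash
cat > f.py <<'E'
from h import *
st()
s,R=pose(); print("tool F",np.round(R.T@s["force"],1),"a~",round(jaw()+np.pi/2+.045,3),"C",np.round(1e3*(s["ee_pos"]-.015*R[:,2]),1))
E
python3 f.py
```

```text
t 29.5 pos [611.   63.4 111.5] jaw 0.1369 q [ 0.044  0.528  1.427  0.     1.187 -0.093] F [-1.1  1.  -5.6] M [ 0.178  0.155 -0.075] w 8.7
[[-0.0, 0.991, 0.136], [0.0, 0.136, -0.991], [-1.0, -0.0, -0.0]]
tool F [ 5.6 -1.  -1.2] a~ 1.753 C [608.9  78.3 111.5]
```

>>> step_arm(motion=[[[0.0003, -0.0021, -0.0001, 8, 0, 0], [0.0002, -0.0021, -0.0002, 8, 0, 0], [0.0002, -0.0021, -0.0001, 8, 0, 0], [0.0001, -0.0021, -0.0002, 8, 0, 0], [0.0001, -0.0021, -0.0001, 8, 0, 0], [0, 0, 0, 0, 0, 0]]])

```text
time_s: 30.25
ee_pos: [0.6007, 0.0657, 0.1108]
eef_rot: [-1.128, 1.57, 3.026]
force: [-5.7, 1.9, -1.1]
grip_width: 0.0089
```

```bash
python3 f.py
python3 - <<'E'
from h import *
s=camera("side"); crop(s,320,165,60,60,11,"pics/r7.png")
E
```

```text
t 30.25 pos [600.7  65.7 110.8] jaw -0.5582 q [0.048 0.508 1.459 0.    1.175 0.606] F [-5.7  1.9 -1.1] M [0.259 1.232 0.025] w 8.9
[[-0.001, 0.848, -0.53], [0.0, -0.53, -0.848], [-1.0, -0.001, 0.0]]
tool F [ 1.1 -5.8  1.4] a~ 1.058 C [608.7  78.4 110.8]
```

View pics/r7.png

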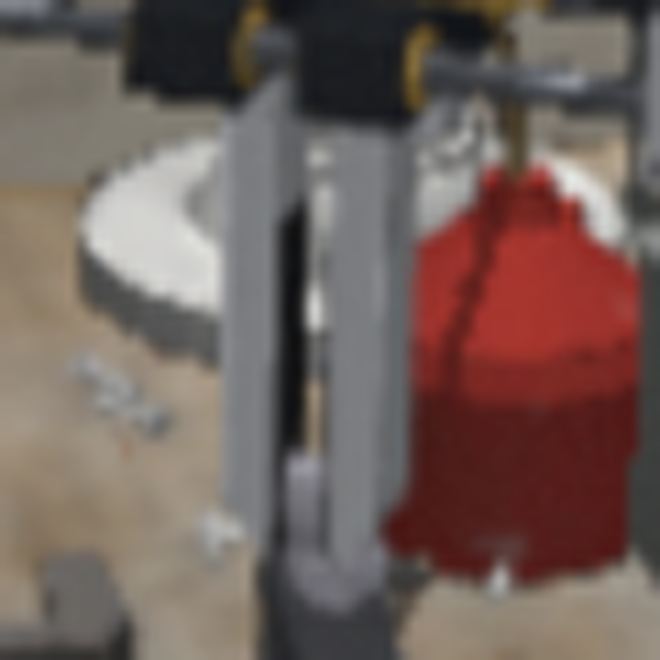

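>>> step_arm(motion=[[[0.0001, -0.0016, 0, 6, 0, 0], [0.0001, -0.0016, -0.0001, 6, 0, 0], [0.0001, -0.0016, -0.0001, 6, 0, 0], [0.0001, -0.0016, -0.0001, 6, 0, 0], [0.0001, -0.0015, -0.0001, 6, 0, 0], [0.0001, -0.0016, 0, 6, 0, 0], [0.0001, -0.0016, -0.0001, 6, 0, 0], [0.0001, -0.0015, -0.0001, 6, 0, 0], [0, 0, 0, 0, 0, 0]]])

```text
time_s: 31.42
ee_pos: [0.5937, 0.0762, 0.1101]
eef_rot: [-0.722, 1.569, 2.595]
force: [-8.1, 3.7, 0.6]
grip_width: 0.0091
```

```bash
python3 f.py
```

```text
t 31.425 pos [593.7  76.2 110.1] jaw -1.395 q [6.600e-02 4.970e-01 1.477e+00 1.000e-03 1.168e+00 1.461e+00] F [-8.1  3.7  0.6] M [0.858 1.701 0.068] w 9.1
[[-0.001, 0.175, -0.985], [0.001, -0.985, -0.175], [-1.0, -0.001, 0.001]]
tool F [-0.6 -5.   7.3] a~ 0.221 C [608.5  78.9 110. ]
```

>>> step_arm(motion=[[[0.0001, -0.001, 0.0004, 4, 0, 0], [0, -0.001, 0.0003, 4, 0, 0], [0.0001, -0.001, 0.0001, 4, 0, 0], [0.0001, -0.001, 0, 4, 0, 0], [0, 0, 0, 0, 0, 0]]])

```text
time_s: 32.05
ee_pos: [0.5932, 0.0805, 0.1098]
eef_rot: [-1.664, 1.569, 1.374]
force: [-3.6, 6.4, -1.2]
grip_width: 0.0089
```

```bash
python3 f.py
```

```text
t 32.05 pos [593.2  80.5 109.8] jaw -1.6737 q [7.300e-02 4.970e-01 1.479e+00 1.000e-03 1.166e+00 1.746e+00] F [-3.6  6.4 -1.2] M [1.416 0.863 0.101] w 8.9
[[0.0, -0.103, -0.995], [0.001, -0.995, 0.103], [-1.0, -0.001, -0.0]]
tool F [ 1.2 -6.   4.2] a~ -0.058 C [608.1  78.9 109.8]
```

>>> step_arm(motion=[[[0.0001, -0.0008, 0.0001, 3, 0, 0], [0, -0.0008, 0, 3, 0, 0], [0.0001, -0.0008, 0, 3, 0, 0], [0, 0, 0, 0, 0, 0]]])

```text
time_s: 32.55
ee_pos: [0.5936, 0.0829, 0.1097]
eef_rot: [-1.715, 1.569, 1.167]
force: [-3.4, 6.3, -1.6]
grip_width: 0.0087
```

```bash
python3 f.py
```

```text
t 32.55 pos [593.6  82.9 109.7] jaw -1.8305 q [0.077 0.498 1.477 0.002 1.166 1.907] F [-3.4  6.3 -1.6] M [1.475 0.747 0.128] w 8.7
[[0.001, -0.257, -0.966], [0.001, -0.966, 0.257], [-1.0, -0.002, -0.0]]
tool F [ 1.6 -5.2  4.9] a~ -0.215 C [608.1  79.  109.7]
```

>>> step_arm(motion=[[[0, -0.0008, 0, 3, 0, 0], [0, -0.0008, 0, 3, 0, 0], [0, 0, 0, 0, 0, 0]]])

```text
time_s: 32.92
ee_pos: [0.5941, 0.0844, 0.1096]
eef_rot: [-1.598, 1.569, 1.179]
force: [-1.4, 7.4, -2.6]
grip_width: 0.009
```

```bash
python3 f.py
```

```text
t 32.925 pos [594.1  84.4 109.6] jaw -1.9352 q [7.900e-02 5.000e-01 1.475e+00 2.000e-03 1.167e+00 2.014e+00] F [-1.4  7.4 -2.6] M [1.53  0.637 0.156] w 9.0
[[0.001, -0.356, -0.934], [0.002, -0.934, 0.356], [-1.0, -0.002, -0.0]]
tool F [ 2.6 -6.5  3.9] a~ -0.319 C [608.1  79.1 109.6]
```

>>> step_arm(motion=[[[0, -0.0005, 0, 2, 0, 0], [0, -0.0005, 0, 2, 0, 0], [0, 0, 0, 0, 0, 0]]])

```text
time_s: 33.3
ee_pos: [0.5944, 0.0852, 0.1096]
eef_rot: [-1.563, 1.57, 1.145]
force: [-2.8, 5.8, -2.6]
grip_width: 0.0089
```

```bash
python3 f.py
```

```text
t 33.3 pos [594.4  85.2 109.6] jaw -2.0046 q [8.100e-02 5.010e-01 1.473e+00 1.000e-03 1.167e+00 2.085e+00] F [-2.8  5.8 -2.6] M [1.34  0.664 0.284] w 8.9
[[0.001, -0.42, -0.907], [0.001, -0.907, 0.42], [-1.0, -0.001, 0.0]]
tool F [ 2.6 -4.1  5. ] a~ -0.389 C [608.   78.9 109.6]
```

>>> step_arm(motion=[[[0, -0.0005, 0, 2, 0, 0], [0, -0.0005, 0, 2, 0, 0], [0, 0, 0, 0, 0, 0]]])

```text
time_s: 33.67
ee_pos: [0.5948, 0.0855, 0.1096]
eef_rot: [-2.022, 1.57, 0.614]
force: [-3.9, 3.5, -0.3]
grip_width: 0.0091
```

```bash
python3 f.py
python3 - <<'E'
from h import *
s=camera("side"); crop(s,320,165,60,60,11,"pics/r8.png"); crop(s,290,190,90,70,8.5,"pics/n3.png")
E
```

```text
t 33.675 pos [594.8  85.5 109.6] jaw -2.0762 q [0.082 0.502 1.472 0.    1.168 2.158] F [-3.9  3.5 -0.3] M [0.844 0.875 0.354] w 9.1
[[0.0, -0.484, -0.875], [0.0, -0.875, 0.484], [-1.0, -0.001, -0.0]]
tool F [ 0.3 -1.2  5.1] a~ -0.46 C [608.   78.3 109.6]
```

View pics/r8.png

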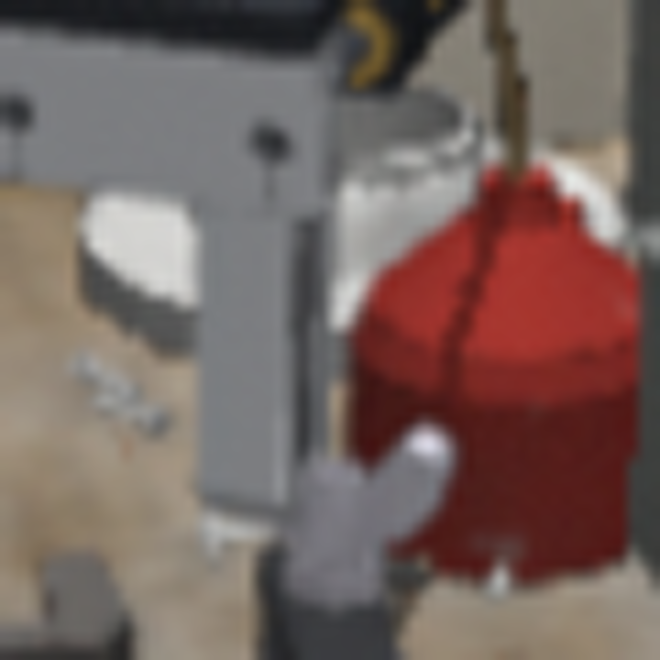

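View pics/n3.png

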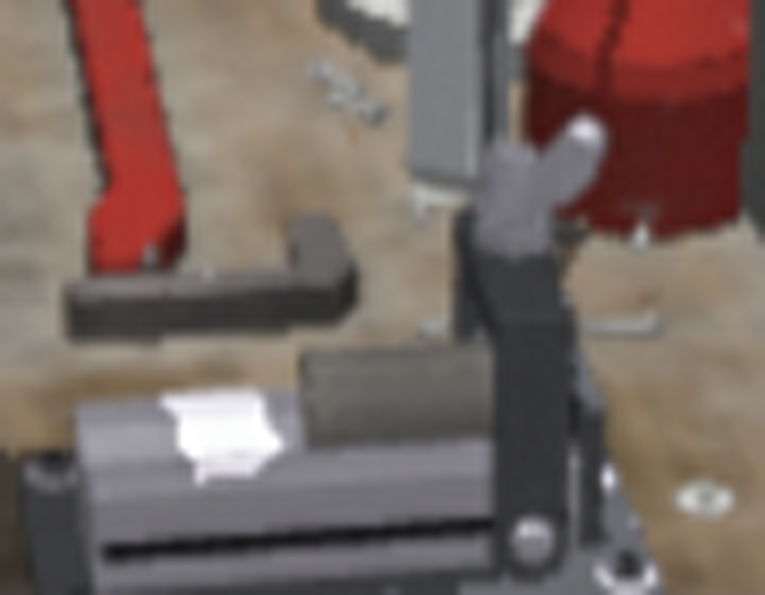

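>>> step_arm(motion=[[[0, 0.001, 0, -4, 0, 0], [0, 0.0008, 0, -3, 0, 0], [0, 0, 0, 0, 0, 0]]])

```text
time_s: 34.1
ee_pos: [0.5944, 0.0844, 0.1096]
eef_rot: [-2.033, 1.569, 0.725]
force: [-0.8, 7.7, -0.7]
grip_width: 0.0087
```

```bash
python3 f.py
```

```text
t 34.1 pos [594.4  84.4 109.6] jaw -1.9543 q [7.900e-02 5.000e-01 1.475e+00 1.000e-03 1.166e+00 2.033e+00] F [-0.8  7.7 -0.7] M [1.642 0.268 0.032] w 8.7
[[0.002, -0.374, -0.927], [0.001, -0.927, 0.374], [-1.0, -0.002, -0.001]]
tool F [ 0.7 -6.8  3.7] a~ -0.338 C [608.3  78.8 109.7]
```

>>> step_arm(motion=[[[-0.0001, 0.0021, -0.0001, -8, 0, 0], [-0.0001, 0.002, -0.0002, -8, 0, 0], [-0.0002, 0.002, -0.0001, -8, 0, 0], [-0.0001, 0.002, -0.0002, -8, 0, 0], [-0.0001, 0.0021, -0.0001, -8, 0, 0], [-0.0002, 0.002, -0.0002, -8, 0, 0], [0, 0, 0, 0, 0, 0]]])

```text
time_s: 34.98
ee_pos: [0.5947, 0.0719, 0.1103]
eef_rot: [3.069, 1.569, 0.379]
force: [0.6, 4.6, -1.2]
grip_width: 0.0087
```

```bash
python3 f.py
```

```text
t 34.975 pos [594.7  71.9 110.3] jaw -1.1193 q [0.059 0.496 1.478 0.    1.166 1.178] F [ 0.6  4.6 -1.2] M [0.941 0.073 0.054] w 8.7
[[0.001, 0.436, -0.9], [0.001, -0.9, -0.436], [-1.0, 0.0, -0.001]]
tool F [ 1.2 -3.9 -2.6] a~ 0.497 C [608.2  78.5 110.3]
```

>>> step_arm(motion=[[[-0.0001, 0.002, -0.0001, -8, 0, 0], [-0.0001, 0.002, -0.0001, -8, 0, 0], [-0.0002, 0.0021, -0.0001, -8, 0, 0], [-0.0001, 0.0021, -0.0001, -8, 0, 0], [-0.0001, 0.0021, -0.0001, -8, 0, 0], [0, 0.0006, 0, -2.3, 0, 0], [0, 0, 0, 0, 0, 0]]])

```text
time_s: 35.85
ee_pos: [0.6026, 0.0644, 0.1109]
eef_rot: [2.02, 1.569, 0.065]
force: [4.1, 3.9, -2.2]
grip_width: 0.0089
```

```bash
python3 f.py; python3 view.py w
python3 - <<'E'
from h import *
s=camera("side"); crop(s,320,165,60,60,11,"pics/r9.png"); cv2.imwrite("pics/sideF.png",s["pixels"][:,:,::-1])
E
```

```text
t 35.85 pos [602.6  64.4 110.9] jaw -0.3844 q [0.046 0.51  1.456 0.    1.174 0.43 ] F [ 4.1  3.9 -2.2] M [ 0.761 -0.721 -0.098] w 8.9
[[0.002, 0.927, -0.375], [0.0, -0.375, -0.927], [-1.0, 0.002, -0.001]]
tool F [ 2.2  2.3 -5.1] a~ 1.231 C [608.2  78.3 110.9]
t 35.85 pos [602.6  64.4 110.9] jaw -0.3844 q [0.046 0.51  1.456 0.    1.174 0.43 ] F [ 4.1  3.9 -2.2] M [ 0.761 -0.721 -0.098] w 8.9
[[0.002, 0.927, -0.375], [0.0, -0.375, -0.927], [-1.0, 0.002, -0.001]]
```

View pics/r9.png

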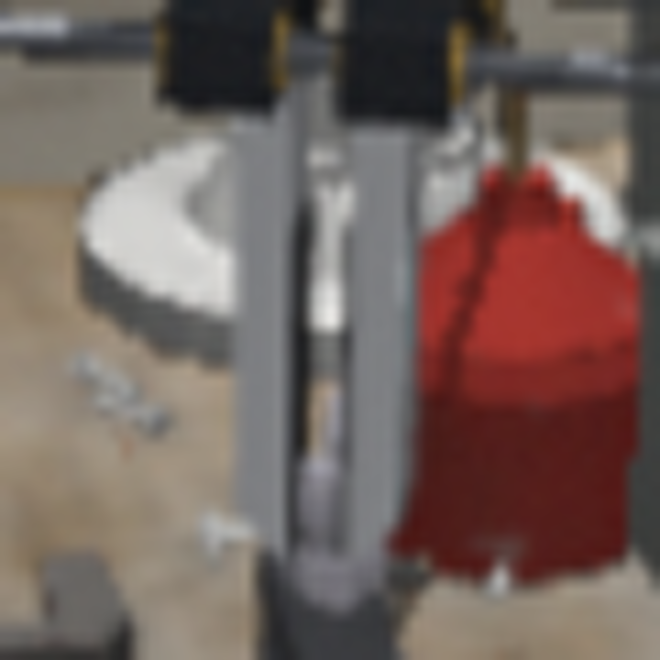

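View pics/sideF.png

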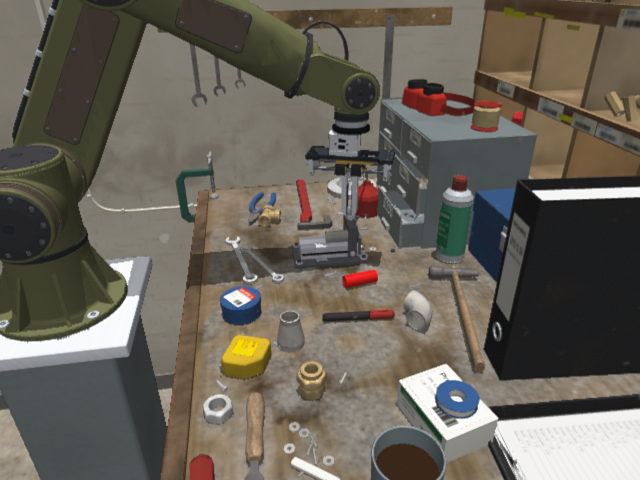

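>>> step_arm(motion=[[[0.0002, 0, -0.0005, 0, 0, 0], [0, 0, 0, 0, 0, 0], [0, 0, 0, 0, 0, 0], [0, 0, 0, 0, 0, 0]]])

```text
time_s: 36.5
ee_pos: [0.6025, 0.0647, 0.1108]
eef_rot: [1.795, 1.569, -0.159]
force: [4.1, 0.4, 4.2]
grip_width: 0.009
```

```bash
python3 f.py
python3 - <<'E'
from h import *
s=camera("side"); crop(s,290,190,90,70,8.5,"pics/n4.png")
E
```

```text
t 36.5 pos [602.5  64.7 110.8] jaw -0.3827 q [ 0.047  0.51   1.455 -0.     1.175  0.429] F [4.1 0.4 4.2] M [-0.026 -0.829 -0.075] w 9.0
[[0.001, 0.928, -0.373], [-0.0, -0.373, -0.928], [-1.0, 0.001, -0.0]]
tool F [-4.2  3.7 -1.9] a~ 1.233 C [608.1  78.6 110.8]
```

View pics/n4.png

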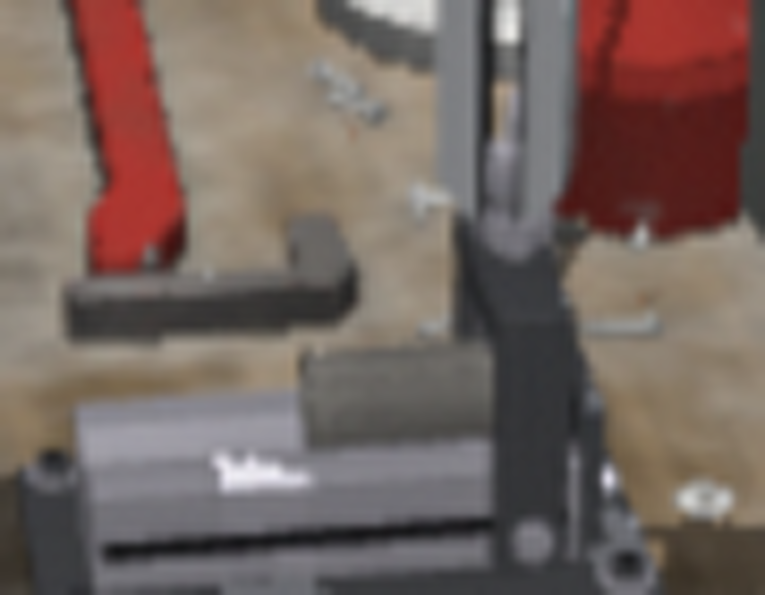

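```bash
python3 -c "
from station import ticket
print(ticket.hand_in())"
```

```text
the job is handed in; nothing more can be done
None
```

The job is handed in at about 36.5 s. The nipple is home in the V-block, the screw was seated and backed off about a quarter turn, and the gripper is still holding the wings.

- **Nipple:** I laid the grey nipple in the groove and slid it under the stirrup until it stopped hard against the end stop. The push reached 13 N with no further travel. Its front end hadn't moved in the later pictures.
- **Seating:** I turned the screw down until the torque rose sharply, at about -0.35 rad. I then pushed a little further, which only twisted the grip.
- **Back-off:** The wing angle now reads about 1.23 rad from the gripper. That is about 90° from the seat, within 2–3°, and I couldn't measure the wing itself more closely than that.
- **Final grip:** The opening is 9.0 mm at 25 N, matching the wing thickness, and the residual forces are under 5 N.

**What disagreed or failed:**
- The camera fit of the groove was about 3 mm off sideways, so I corrected it by touch.
- My first grip, at the centre of the wings, landed on a hub about 15 mm wide and slipped off. I gripped one wing about 15 mm off the axis instead, and that is how it is held now.
- The last full side picture shows the other fittings, the tape measure and the red tube apparently where they were.

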